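# Load the shaker by vial height and switch it on

### The arm

A 7-joint arm with a two-finger parallel gripper is mounted at the origin on the work surface. World frame = base frame: x ahead of the robot, y to its left, z up, the work surface at z = 0. Lengths are in m, angles in rad, forces in N, time in s.
With the tool pointing down it reaches from about 0.425 to 0.95 m from the base axis. Payload 4.7 kg.
Tool frame: the origin (TCP) lies at the very end of the fingers, on their centre line; the grasp point (between the pads) lies 19 mm behind it; z points along the fingers, y is the line along which they close (so a half turn about z gives the same grasp; the last joint's range is limited). The gripper opens to 87 mm and grips with 3 to 60 N. Pads are 19 mm wide; open, the fingers measure 117 mm over their backs; the gripper's body (75 mm by 190 mm) begins 51 mm behind the grasp point.
Start: joints at [1.088, 0.469, -0.049, 1.532, 0.024, 1.141, -0.082], TCP at [0.296, -0.607, 0.194] pointing down, gripper open.
Joint ranges: [-2.59, 2.59], [-0.33, 1.99], [-1.39, 1.29], [0.1, 2.45], [-1.04, 4.18], [0.21, 1.99], [-2.66, 2.66]. Speed limits (rad/s): [2.57, 2.57, 3.14, 3.14, 3.14, 3.14, 3.14].

### API

Orientations are given as a unit quaternion [x, y, z, w].
In Python, from plant import telemetry, camera, camera_info, sign_off gives the robot as it stands.
- The arm moves only by the tool play_rows, never from a script. Its argument "plan" is a list of rows, each a list of 7 numbers: the shift along the tool's x, y, z scaled (see below), then the turn, a rotation vector about the tool's x, y, z scaled (see below), then the opening, from -1 (shut) to 1 (fully open). In form: [[dx, dy, dz, rx, ry, rz, hand], ...]. A call has 1 to 5 rows; each row is the pose to reach, as a shift and turn from the pose commanded when the call began, along the tool's axes at that moment, turning the shorter way round; what a row does not reach only later rows make up. The controller multiplies each number of a shift by 150 mm and each number of a turn by 180 degrees. A row lasts 1/12 s, in which the tool goes at most 41.7 mm and 7.16 degrees, less where a joint would pass 70% of its speed; a pose out of reach is approached as far as the arm can. A call with a number of a shift or a turn outside -1 to 1 is refused whole. A call with a gripper value outside its range is refused whole. The fingers move at their own pace and stop on an object; the grip force is fixed at half the most. Time passes only in rows, so rows that repeat a pose let the fingers close. It gives the time, the measured TCP pose, the force, the opening and the grip force at its end, in the units of the state.
- telemetry.get_obs(): the state, without advancing time (a new reading comes with each control period).
- camera(name): name is "scene" or "top" or "wrist"; returns the picture (420x560x3 uint8, red, green, blue); there is no depth.
- camera_info(name): a dict with "mtx" (3x3 intrinsics, pixels), "dist" ([k1, k2, p1, p2, k3] as OpenCV has them; the pictures are not rectified), "extrinsics" (4x4, takes a point from world to camera coordinates). Camera axes: x right, y down, z forward; pixel columns grow to the right and rows downward; lengths in m; the calibration is good to about 2 mm. A picture is of the moment at which its call begins: read the wrist's pose just before it. camera_info takes no time and is no camera call; for the wrist camera it gives the pose at the moment of the call.
- sign_off(): hands the job in; it is judged then, once.
The state is a dict: "clock": time; "joint_pos": joint angles; "joint_velocities": joint speeds; "joint_torque": joint torques, N m; "tcp_pos": TCP position; "ee_rot": TCP orientation; "contact_force": force on the tool from outside, world axes, zero at the start; "wrist_torque": the same for the moment, N m; "width": opening from 0.0 (shut) to 1.0 (fully open); "grip_force": force on a finger pad.
Only numpy, scipy, OpenCV 4.12 (cv2) and the standard library are available. Lean on these libraries where they do the work, as an engineer would, in place of code of your own. Each camera call takes 0.05 s, during which the arm holds its last target. There are 200 camera calls.

### The job

Three closed amber vials of different heights stand on the bench: stand each one upright in the shaker row that already holds a vial of its own height, setting it down gently. Then switch the shaker on by turning its knob about a fifth of a turn clockwise, so that it clicks past its detent, and let go. Don't drop or knock over a vial, and leave the vials already loaded and everything else where they are.

Things in the scene. Friction and masses are not known exactly. Their poses are not given: they have to be found in the camera images.
- shaker: white bench shaker, fixed to the bench. Origin: centre of its underside, at bench height, z up. Housing 165 (x) by 205 mm (y); black deck on top, surface 65 mm above the bench, with three rows along y. A control pod with the knob joins its -y side: x -70 to 50 mm, y -196 to -102 mm, top 65 mm up
- row0 (a point): middle of a row, on the deck surface (shaker x = -42 mm, y = 0, 65 mm up), axes as the shaker's. The row runs along y, 184 mm long and 36 mm clear in width, between aluminium ribs 6 mm wide and 8 mm high. One vial already stands in its -y half (y -60 to -30 mm); its +y half is empty
- row1 (a point): middle of a row, on the deck surface (shaker x = 0 mm, y = 0, 65 mm up), axes as the shaker's. The row runs along y, 184 mm long and 36 mm clear in width, between aluminium ribs 6 mm wide and 8 mm high. One vial already stands in its -y half (y -60 to -30 mm); its +y half is empty
- row2 (a point): middle of a row, on the deck surface (shaker x = 42 mm, y = 0, 65 mm up), axes as the shaker's. The row runs along y, 184 mm long and 36 mm clear in width, between aluminium ribs 6 mm wide and 8 mm high. One vial already stands in its -y half (y -60 to -30 mm); its +y half is empty
- vial_short: short closed vial standing on the bench, to be loaded: amber glass, 26 mm across, white cap 25 mm across and 13 mm high, 42 mm high overall; about 29 g. Origin: centre of its underside, z up its axis
- loaded_short: identical short vial (42 mm high, 26 mm across) already standing in a row of the shaker; which row it is in differs from time to time. Origin: centre of its underside, z up
- vial_medium: medium closed vial standing on the bench, to be loaded: amber glass, 26 mm across, white cap 25 mm across and 13 mm high, 58 mm high overall; about 35 g. Origin: centre of its underside, z up its axis
- loaded_medium: identical medium vial (58 mm high, 26 mm across) already standing in a row of the shaker; which row it is in differs from time to time. Origin: centre of its underside, z up
- vial_tall: tall closed vial standing on the bench, to be loaded: amber glass, 26 mm across, white cap 25 mm across and 13 mm high, 74 mm high overall; about 42 g. Origin: centre of its underside, z up its axis
- loaded_tall: identical tall vial (74 mm high, 26 mm across) already standing in a row of the shaker; which row it is in differs from time to time. Origin: centre of its underside, z up
- knob_grip (a point): grip point on the knob's vertical axis, 37 mm above the pod's top, 102 mm above the bench (shaker x = -25, y = -150 mm). Black knob: a bar 42 mm long (point x), 14 mm wide (point y), 32 mm high, its top 7 mm above this point, on a disc 44 mm across; white mark on the bar's -x end. The point turns with the knob
- knob (a joint): knob angle in rad, growing clockwise seen from above; 0 = off, the mark towards the shaker's -x. Starts at 0 to 0.2; stops at 0 and 1.4. A sprung detent resists from 0.25 (about 0.1 N m at most) up to its hump at 0.65, then pushes the knob on. From 0.85 it has clicked past (on) and stays there; turn it to 1.0 to 1.4 to be sure. One grasp can do the turn
- petri_dish: clear flat round dish, 60 mm across, 15 mm high; not part of the job. Origin: centre of its underside
- spare_cap: single white screw cap on the bench, 25 mm across, 12 mm high; not part of the job. Origin: centre of its underside
- spatula: flat steel lab spatula lying on the bench, 172 mm long, 13 mm wide, 4 mm thick; not part of the job. Origin: centre of its underside
- beaker: empty clear beaker, 72 mm across, 90 mm high; not part of the job. Origin: centre of its underside
Things that resemble listed ones, but are neither listed nor needed, are in the scene too. Leave any pink look-alike of the vial_medium alone.

How it is judged:
By the outcome, as a careful person would: the job done as asked, in the order asked, and still so for the second after the job is handed in, with the robot touching nothing.
It also fails if it takes over 64 s, if anything falls off the work surface, if the arm or the gripper's body presses on something with over 40 N, if the wrist force passes 120 N, or if a joint passes its speed limit or range.

## Working session

There is one attempt and no reset: what is moved stays moved. The work goes in short steps, Python scripts to look and compute and a tool call to move; the robot and the scene stay as the last step left them, time stands still between calls to the robot, and variables do not carry over. Pictures are saved under pics/ and viewed, at most 10 in all, crops included, and the job is handed in when it is done.

Besides the shell and the picture viewer there is one more tool, called after "Call:" as a command line: name --pt "numbers of a row" for each row, then --argument value for the rest. play_rows: Moves the arm, as the interface text tells. Shifts and turns lie within -1 to 1; 1 stands for 150 mm of shift or 180 degrees of turn. Its arguments: {"type":"object","properties":{"plan":{"type":"array","items":{"type":"array","items":{"type":"number"}}}},"required":["plan"]}

```bash
mkdir -p pics; cat > h.py <<'E'
import numpy as np,cv2
from plant import telemetry,camera,camera_info,sign_off
from scipy.spatial.transform import Rotation as R
def ray(ci,uv):
    p=cv2.undistortPoints(np.array([[uv]],float),np.array(ci["mtx"]),np.array(ci["dist"]))[0,0]
    E=np.array(ci["extrinsics"]);Rm=E[:3,:3]
    return -Rm.T@E[:3,3],Rm.T@np.array([p[0],p[1],1.])
def onz(ci,uv,z):
    o,d=ray(ci,uv);return o+d*(z-o[2])/d[2]
def proj(ci,P):
    E=np.array(ci["extrinsics"]);return cv2.projectPoints(np.array(P,float).reshape(-1,3),cv2.Rodrigues(E[:3,:3])[0],E[:3,3],np.array(ci["mtx"]),np.array(ci["dist"]))[0][:,0]
def save(im,n): cv2.imwrite(f"pics/{n}.png",im[:,:,::-1])
E
python3 - <<'E'
from h import *
for n in("scene","top"):
    im=camera(n);save(im,n);np.save(n,im)
    ci=camera_info(n);o,d=ray(ci,(280,210));print(n,o,onz(ci,(280,210),0),np.array(ci["mtx"])[0,0])
print(telemetry.get_obs())
E
```

```text
scene [1.11085176 0.05338799 0.95927771] [0.51788742 0.06698651 0.        ] 497.8486862682417
top [0.43549569 0.1092485  0.9728888 ] [0.57881737 0.10299423 0.        ] 424.2153718120883
{'clock': 0.1, 'joint_pos': array([ 1.08810619,  0.46939125, -0.04862589,  1.53354265,  0.02409034,
        1.14101996, -0.0823167 ]), 'joint_velocities': array([-0.00161594, -0.00258602,  0.00069866, -0.00238698, -0.00041391,
       -0.00134326, -0.00052281]), 'joint_torque': array([ 5.25945161e-04, -5.09171999e+01, -8.11401824e-02, -2.36826038e+01,
       -6.14682259e-02,  3.44862335e-02,  4.65334301e-05]), 'tcp_pos': array([ 0.29567813, -0.60614535,  0.19269745]), 'ee_rot': array([ 9.74365212e-01,  2.24970320e-01, -2.18627112e-04, -8.60742438e-04]), 'contact_force': array([ 0.05544075, -0.46338126,  0.7330805 ]), 'wrist_torque': array([ 0.02054345, -0.01474374,  0.0161895 ]), 'grip_force': 0.0, 'width': 1.001718918963345}
```

View pics/top.png

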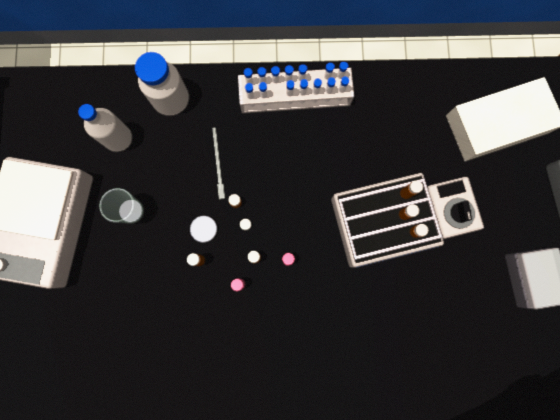

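View pics/scene.png

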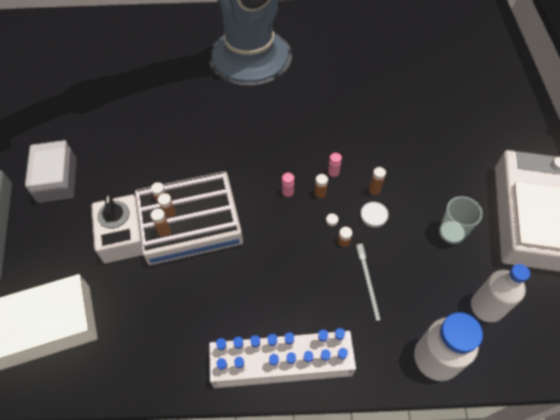

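Candidates (top px): amber vials at (234,200), (253,257) and (193,260). Look-alikes are the spare cap at (245,225), pink vials at (288,259) and (237,285), and the three loaded vials at (416,187), (412,211), (422,230). In the scene view the amber ones are (345,236), (321,185) and (378,180). One close crop to check the choice, plus white-cap blobs.

```bash
python3 - <<'E'
from h import *
t=np.load("top.npy");s=np.load("scene.npy")
a=cv2.resize(s[140:260,260:400],None,fx=2.8,fy=2.8,interpolation=cv2.INTER_CUBIC)
b=cv2.resize(s[160:280,85:245],None,fx=2.45,fy=2.45,interpolation=cv2.INTER_CUBIC)
c=cv2.resize(t[165:275,325:485],None,fx=2.45,fy=2.45,interpolation=cv2.INTER_CUBIC)
d=cv2.resize(t[185:300,175:305],None,fx=2.6,fy=2.3)
W=400
f=lambda x:cv2.copyMakeBorder(x[:294,:W],0,max(0,294-x.shape[0]),0,max(0,W-x.shape[1]),cv2.BORDER_CONSTANT)
save(np.vstack([np.hstack([f(a),f(b)]),np.hstack([f(c),f(d)])]),"crop")
for n,im,(x0,x1,y0,y1) in(("top",t,(180,435,180,275)),("scene",s,(145,400,150,250))):
    m=((im.min(2)>150)&(im.max(2).astype(int)-im.min(2)<60)).astype(np.uint8)
    k,l,st,ce=cv2.connectedComponentsWithStats(m)
    for i in range(1,k):
        if st[i,4]>15 and x0<ce[i][0]<x1 and y0<ce[i][1]<y1: print(n,ce[i].round(1),st[i])
E
```

```text
top [409.9 215.2] [ 334  173  149   93 3323]
top [233.9 199.2] [229 194  11  11  96]
top [202.8 228.4] [190 216  26  26 532]
top [244.9 223.9] [240 219  11  11  94]
top [421.4 229.5] [416 224  12  12 117]
top [253.1 256.2] [248 251  12  11 106]
top [192.5 259. ] [187 254  12  11 111]
scene [379.3 171.7] [374 167  12  10  89]
scene [162.6 216.9] [  92  173  149   82 3528]
scene [321.5 178.8] [316 174  12  10  91]
scene [374.1 213.4] [361 202  27  24 505]
scene [331.9 218.6] [327 214  11  10  95]
scene [345.4 232.1] [340 227  12  11 106]
```

View pics/crop.png

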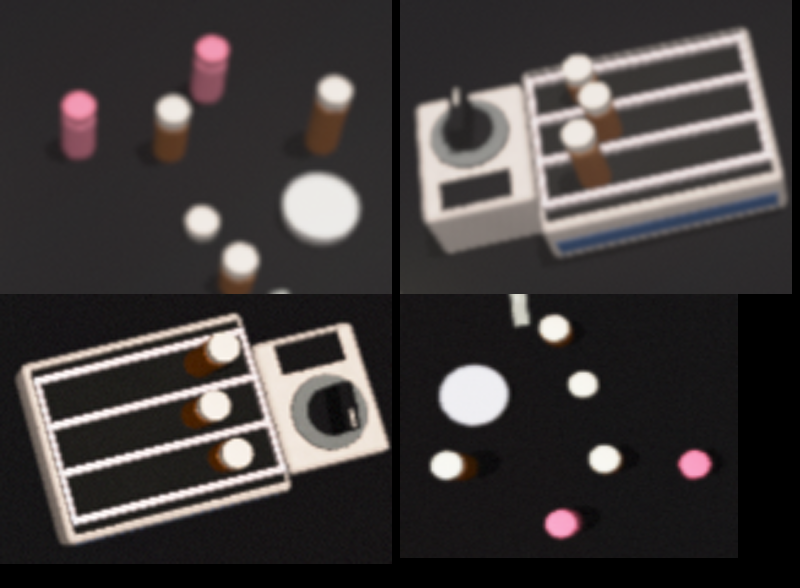

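The crop shows three amber bench vials: tall (193,259), medium (253,256) and short (234,199) in the top view. The tall loaded vial is in the far (+x) row at (416,187), medium in the middle at (412,211), short in the near row at (422,230), and the knob mark is at about (468,212). Next: triangulate, fit the shaker from its pod and housing top corners, and check heights.

```bash
cat > tri.py <<'E'
from h import *
ct,cs=camera_info("top"),camera_info("scene")
def tri(a,b):
    o1,d1=ray(ct,a);o2,d2=ray(cs,b);d1/=np.linalg.norm(d1);d2/=np.linalg.norm(d2)
    k=np.linalg.lstsq(np.c_[d1,-d2],o2-o1,rcond=None)[0];p,q=o1+k[0]*d1,o2+k[1]*d2
    return (p+q)/2,np.linalg.norm(p-q)
E
python3 - <<'E'
from tri import *
cr=lambda x,y:(325+x/2.45,165+(y-294)/2.45)
cb=lambda x,y:(85+(x-400)/2.45,160+y/2.45)
for n,a,b in [("tall",(192.5,259),(379.3,171.7)),("med",(253.1,256.2),(321.5,178.8)),("short",(233.9,199.2),(345.4,232.1)),("cap",(244.9,223.9),(331.9,218.6)),
 ("L0",cr(237,453),cb(578,67)),("L1",cr(213,406),cb(594,96)),("L2",cr(223,347),cb(578,132)),("disc",cr(329,411),cb(470,131)),
 ("hous +x-y",cr(240,317),cb(538,224))]:
    p,e=tri(a,b);print(n,p.round(4),round(e,4))
# pod corners at z=65
for n,uv in [("pod +x -y",cr(349,324)),("pod -x -y",cr(387,446)),("hous +x -y",cr(240,316)),("hous -x-y",cr(289,488)),("h +x+y",cr(20,369))]: print(n,onz(ct,uv,.065).round(4))
E
```

```text
tall [0.4683 0.2899 0.0681] 0.0024
med [0.4717 0.1626 0.0519] 0.0025
short [0.6003 0.2046 0.036 ] 0.0024
cap [0.5477 0.1831 0.0049] 0.0024
L0 [ 0.5154 -0.1883  0.1009] 0.0001
L1 [ 0.5541 -0.1677  0.1137] 0.0018
L2 [ 0.6004 -0.1728  0.1329] 0.0009
disc [ 0.5539 -0.2853  0.0648] 0.0006
hous +x-y [ 0.6425 -0.217   0.0573] 0.0036
pod +x -y [ 0.632  -0.3097  0.065 ]
pod -x -y [ 0.5216 -0.3334  0.065 ]
hous +x -y [ 0.6417 -0.2124  0.065 ]
hous -x-y [ 0.4868 -0.244   0.065 ]
h +x+y [ 0.5981 -0.013   0.065 ]
```

Call:
play_rows --pt "0 0 -0.27 0 0 0 0.2" --pt "0.2 -0.16 -0.5 0 0 0 0.2" --pt "0.42 -0.34 -0.6 0 0 0 0.2" --pt "0.64 -0.52 -0.7 0 0 0 0.2" --pt "0.86 -0.69 -0.8 0 0 0 0.2"

```text
clock: 0.52
tcp_pos: [0.3588, -0.4717, 0.3078]
ee_rot: [0.974, 0.224, -0.0, -0.0]
contact_force: [0.1, -0.8, 0.1]
width: 0.705
grip_force: 0.0
```

Call:
play_rows --pt "0.2 -0.16 0 0 0 0 0.2" --pt "0.4 -0.33 0 0 0 0 0.2" --pt "0.6 -0.49 0 0 0 0 0.2" --pt "0.8 -0.65 0 0 0 0 0.2" --pt "0.98 -0.8 0 0 0 0 0.2"

```text
clock: 0.93
tcp_pos: [0.4388, -0.2983, 0.307]
ee_rot: [0.974, 0.225, -0.0, -0.0]
contact_force: [1.1, -0.3, 0.3]
width: 0.6
grip_force: 0.0
```

Call:
play_rows --pt "0.2 -0.16 0 0 0 0.039 0.2" --pt "0.4 -0.33 0 0 0 0.078 0.2" --pt "0.6 -0.49 0 0 0 0.078 0.2" --pt "0.8 -0.65 0 0 0 0.078 0.2" --pt "0.9 -0.72 0 0 0 0.078 0.2"

```text
clock: 1.35
tcp_pos: [0.5137, -0.1381, 0.3071]
ee_rot: [0.994, 0.108, 0.0, -0.001]
contact_force: [-0.5, 1.0, 0.6]
width: 0.597
grip_force: 0.0
```

```bash
python3 - <<'E'
from h import *
o=telemetry.get_obs();ci=camera_info("wrist");im=camera("wrist");save(im,"w1");np.save("w1",im)
import pickle;pickle.dump(ci,open("w1.pkl","wb"))
print(o["clock"],o["tcp_pos"],o["ee_rot"],o["joint_pos"],ray(ci,(280,210)),onz(ci,(280,210),.07))
E
```

```text
1.35 [ 0.51365465 -0.13808963  0.30710978] [ 9.94145743e-01  1.08038411e-01  4.52072869e-04 -1.31879555e-03] [ 0.46779087  0.17001511 -0.32702745  1.69739789  0.05380979  1.28321067
 -1.22440554] (array([ 0.58302432, -0.12327409,  0.49947008]), array([-0.24335064, -0.03891903, -0.96930613])) [ 0.47520305 -0.14051793  0.07      ]
```

View pics/w1.png

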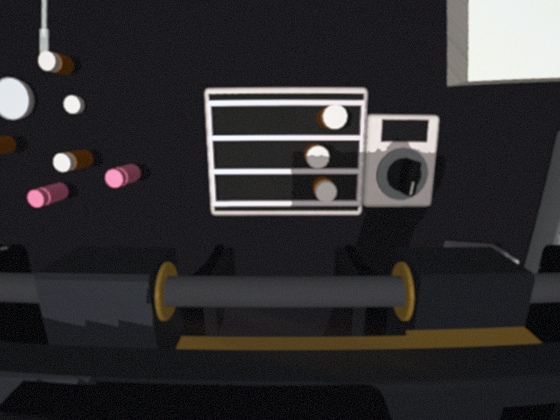

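The wrist view shows the shaker nearly square to the image: frame (206,88)-(367,214), disc near (402,174), loaded caps at (334,117), (317,156), (325,190). Bench vials are at (50,62), (65,161), and the tall one is cut off at the left edge. Fitting shaker pose from rib edges.

```bash
python3 - <<'E'
from h import *
import pickle
im=np.load("w1.npy").astype(int);ci=pickle.load(open("w1.pkl","rb"));g=im.min(2)
def cen(p,off): # centroids of bright runs
    m=(p>110).astype(int);e=np.flatnonzero(np.diff(np.r_[0,m,0]));return [(off+(a+b-1)/2,b-a) for a,b in zip(e[::2],e[1::2])]
for c in(230,250,270,285): print("col",c,cen(g[80:222,c],80))
for r in(120,155,185): print("row",r,cen(g[r,195:450],195))
P=[]
for c in(230,250,270,285):
    runs=[x for x,_ in cen(g[80:222,c],80)]
    for nom,xs in((102,63),(138,21),(171,-21),(204,-63)):
        k=min(runs,key=lambda q:abs(q-nom)); P.append((xs,onz(ci,(c,k),.073)[:2]))
# fit yaw & offset along shaker x: p·n = xs/1000 + a
from scipy.optimize import least_squares
f=lambda v:[p@[np.cos(v[0]),np.sin(v[0])]-xs/1000-v[1] for xs,p in P]
s=least_squares(f,[.21,.5]);print("yaw deg",np.degrees(s.x[0]),"a",s.x[1],"res",np.abs(s.fun).max())
yaw,a=s.x
for n,uv,z in [("pod -y edge",(438,130),.065),("pod -y edge",(434,195),.065)]:
    q=onz(ci,uv,z)[:2];print(n,q,"y:",q@[-np.sin(yaw),np.cos(yaw)]+.196)
# disc (grey) centre
E
python3 - <<'E'
from h import *
im=cv2.imread("pics/w1.png")[60:230,340:460]
cv2.imwrite("pics/w1c.png",cv2.resize(im,None,fx=3.5,fy=3.5,interpolation=cv2.INTER_CUBIC))
E
```

```text
col 230 [(np.float64(90.5), np.int64(6)), (np.float64(102.5), np.int64(6)), (np.float64(137.5), np.int64(6)), (np.float64(171.0), np.int64(7)), (np.float64(203.5), np.int64(6)), (np.float64(212.5), np.int64(4))]
col 250 [(np.float64(90.5), np.int64(6)), (np.float64(102.0), np.int64(7)), (np.float64(137.5), np.int64(6)), (np.float64(171.0), np.int64(7)), (np.float64(203.0), np.int64(7)), (np.float64(212.5), np.int64(4))]
col 270 [(np.float64(90.0), np.int64(7)), (np.float64(102.0), np.int64(7)), (np.float64(137.5), np.int64(6)), (np.float64(171.0), np.int64(7)), (np.float64(203.0), np.int64(7)), (np.float64(212.5), np.int64(4))]
col 285 [(np.float64(90.0), np.int64(7)), (np.float64(102.0), np.int64(7)), (np.float64(137.5), np.int64(6)), (np.float64(171.0), np.int64(7)), (np.float64(203.0), np.int64(7)), (np.float64(212.5), np.int64(4))]
row 120 [(np.float64(208.5), np.int64(6)), (np.float64(334.5), np.int64(24)), (np.float64(371.0), np.int64(23)), (np.float64(433.0), np.int64(11))]
row 155 [(np.float64(210.0), np.int64(7)), (np.float64(317.0), np.int64(23)), (np.float64(361.0), np.int64(5)), (np.float64(375.0), np.int64(19)), (np.float64(427.5), np.int64(14))]
row 185 [(np.float64(212.0), np.int64(7)), (np.float64(325.5), np.int64(16)), (np.float64(359.5), np.int64(4)), (np.float64(371.0), np.int64(13)), (np.float64(412.0), np.int64(1)), (np.float64(428.0), np.int64(7))]
yaw deg 12.489615162799906 a 0.50652818525425 res 0.00035339089826880166
pod -y edge [ 0.62034646 -0.31543377] y: -0.2461268683577924
pod -y edge [ 0.53834395 -0.33716207] y: -0.2496068915022127
```

View pics/w1c.png

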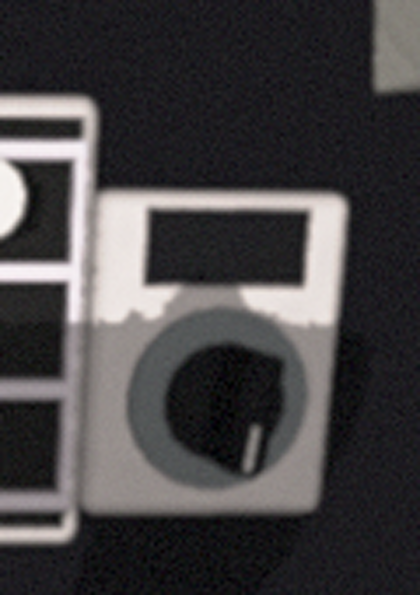

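```bash
cat >> h.py <<'E'
YAW=np.radians(12.49);N=np.array([np.cos(YAW),np.sin(YAW)]);T=np.array([-N[1],N[0]])
E
python3 - <<'E'
from tri import *
import pickle
w=pickle.load(open("w1.pkl","rb"))
for u,v in((206.5,155),(208.8,185),(205.5,120)): print("b from +y edge",onz(w,(u,v),.065)[:2]@T-.1025)
for u,v in((441,130),(437,195)): print("b?",onz(w,(u,v),.065)[:2]@T+.196)
cr=lambda x,y:(340+x/3.5,60+y/3.5)
i=onz(w,cr(256,425),.109)[:2];o=onz(w,cr(249,470),.109)[:2]
d=o-i;print("mark in shaker rel",[(i@N-.5065,i@T+.247),(o@N-.5065,o@T+.247)],"ang cw",np.arctan2(d@T,-(d@N)))
print("disc",[ (q@N-.5065,q@T+.247) for q in [onz(w,cr(217,398),.073)[:2]]])
im=np.load("w1.npy");m=((im.min(2)>130)&(im.max(2).astype(int)-im.min(2)<60)).astype(np.uint8)
k,l,st,ce=cv2.connectedComponentsWithStats(m)
for j in range(1,k):
    if 30<st[j,4] and ce[j][0]<200: print("wblob",ce[j],st[j],[onz(w,ce[j],z)[:2].round(4) for z in(.038,.054)])
for n,a,b,z in [("tall",(192.5,259),(379.3,171.7),.07),("med",(253.1,256.2),(321.5,178.8),.054),("short",(233.9,199.2),(345.4,232.1),.038)]:
    A,B=onz(ct,a,z)[:2],onz(cs,b,z)[:2];print(n,A,B,(A+B)/2)
E
```

```text
b from +y edge -0.24830479895279733
b from +y edge -0.24910601701624474
b from +y edge -0.24939407688221876
b? -0.250086914503203
b? -0.2537435759734261
mark in shaker rel [(np.float64(-0.028370603289429253), np.float64(-0.15127474028078475)), (np.float64(-0.04389236461634893), np.float64(-0.15027495132337737))] ang cw 0.06432322260122313
disc [(np.float64(-0.02436191316407521), np.float64(-0.1497647922785627))]
wblob [44.96232877 44.56506849] [ 38   0  18  71 584] [array([0.6221, 0.2115]), array([0.6208, 0.1999])]
wblob [12.75531915 98.46808511] [   0   78   29   42 1034] [array([0.5439, 0.254 ]), array([0.5452, 0.2409])]
wblob [ 71.74 104.06] [ 64  95  17  19 250] [array([0.5518, 0.1661]), array([0.5529, 0.1561])]
wblob [ 61.50367647 162.04411765] [ 53 153  18  19 272] [array([0.4694, 0.1753]), array([0.4734, 0.165 ])]
tall [0.46835739 0.2907287 ] [0.46978187 0.2881289 ] [0.46906963 0.2894288 ]
med [0.47170203 0.16370815] [0.47308159 0.16108538] [0.47239181 0.16239677]
short [0.60006791 0.2056126 ] [0.60139059 0.20311385] [0.60072925 0.20436322]
```

Call:
play_rows --pt "0.02 -0.2 0.06 0 0 0 0.2" --pt "0.04 -0.4 0.12 0 0 0 0.2" --pt "0.06 -0.6 0.18 0 0 0 0.2" --pt "0.08 -0.8 0.24 0 0 0 0.2" --pt "0.1 -1 0.3 0 0 0 0.2"

```text
clock: 1.82
tcp_pos: [0.4951, 0.006, 0.2615]
ee_rot: [0.995, 0.104, -0.0, 0.0]
contact_force: [1.2, 1.5, -0.0]
width: 0.601
grip_force: 0.0
```

Call:
play_rows --pt "0.02 -0.22 0.15 0 0 0 0.2" --pt "0.04 -0.45 0.3 0 0 0 0.2" --pt "0.06 -0.7 0.45 0 0 0 0.2" --pt "0.065 -0.92 0.6 0 0 0 0.2" --pt "0.065 -1 0.6 0 0 0 0.2"

```text
clock: 2.23
tcp_pos: [0.4697, 0.1577, 0.1681]
ee_rot: [0.994, 0.107, -0.004, -0.001]
contact_force: [-0.5, 0.4, -0.3]
width: 0.603
grip_force: 0.0
```

```bash
cat >> h.py <<'E'
def st():
    o=telemetry.get_obs();p=o["tcp_pos"];e=R.from_quat(o["ee_rot"]).as_matrix()
    print("clk %.2f n %.4f t %.4f z %.4f yaw %.2f w %.1f"%(o["clock"],p[:2]@N,p[:2]@T,p[2],np.degrees(np.arctan2(e[1,0],e[0,0])),o["width"]*87),o["joint_pos"].round(2));return o
E
python3 -c "
from h import *
st()"
```

```text
clk 2.23 n 0.4927 t 0.0524 z 0.1681 yaw 12.34 w 52.5 [ 0.05  0.25 -0.54  1.95  0.15  0.99 -1.91]
```

Call:
play_rows --pt "0.01 -0.01 0.2 0 0 0 0.2" --pt "0.01 -0.01 0.4 0 0 0 0.2" --pt "0.01 -0.01 0.55 0 0 0 0.2" --pt "0.01 -0.01 0.6 0 0 0 0.2" --pt "0.01 -0.01 0.6 0 0 0 0.2"

```text
clock: 2.65
tcp_pos: [0.4738, 0.1547, 0.0803]
ee_rot: [0.995, 0.104, -0.002, 0.0]
contact_force: [-0.2, -0.6, 0.4]
width: 0.6
grip_force: 0.0
```

```bash
python3 - <<'E'
from h import *
st();save(camera("wrist"),"w2")
E
```

```text
clk 2.65 n 0.4961 t 0.0486 z 0.0803 yaw 11.95 w 52.2 [ 0.01  0.37 -0.5   2.03  0.24  0.8  -1.99]
```

View pics/w2.png

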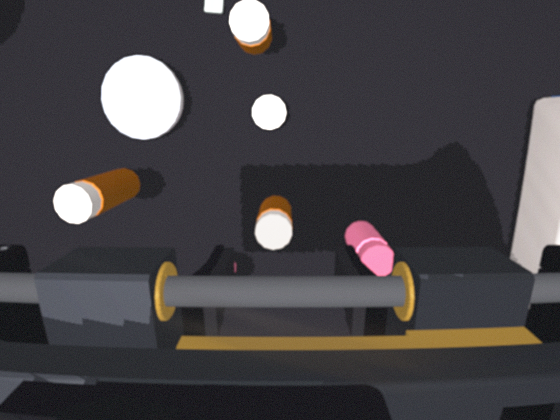

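The wrist view shows the medium vial at (274,225), just ahead of the fingers. The tall cap is at (74,203), the short at (249,20), and pink is clear at right. Measuring all three caps from here.

```bash
python3 - <<'E'
from h import *
st();ci=camera_info("wrist");im=camera("wrist")
m=(im.min(2)>170).astype(np.uint8)
k,l,s,ce=cv2.connectedComponentsWithStats(m)
for j in range(1,k):
    if s[j,4]>200 and ce[j][1]<250:
        c,r=cv2.minEnclosingCircle(np.argwhere(l==j)[:,::-1].astype(np.float32))
        print(ce[j].round(1),s[j],[(z,(q@N).round(4),(q@T).round(4)) for z in(.042,.058,.074) for q in[onz(ci,ce[j],z-.002)[:2]]])
E
```

```text
clk 2.70 n 0.4975 t 0.0489 z 0.0818 yaw 11.94 w 51.9 [ 0.01  0.37 -0.5   2.03  0.24  0.8  -1.99]
[214.5   7.6] [205   0  20  17 299] [(0.042, np.float64(0.6424), np.float64(0.0917)), (0.058, np.float64(0.6374), np.float64(0.0888)), (0.074, np.float64(0.6324), np.float64(0.0858))]
[249.7  23.9] [ 230    2   40   44 1389] [(0.042, np.float64(0.6321), np.float64(0.0695)), (0.058, np.float64(0.6278), np.float64(0.0681)), (0.074, np.float64(0.6234), np.float64(0.0666))]
[142.5  99.4] [ 103   58   80   84 5249] [(0.042, np.float64(0.5869), np.float64(0.1434)), (0.058, np.float64(0.5857), np.float64(0.1369)), (0.074, np.float64(0.5845), np.float64(0.1304))]
[269.3 114.1] [252  97  35  35 969] [(0.042, np.float64(0.5755), np.float64(0.0581)), (0.058, np.float64(0.575), np.float64(0.0574)), (0.074, np.float64(0.5746), np.float64(0.0567))]
[539.6 188.1] [ 511  100   49  173 5756] [(0.042, np.float64(0.5238), np.float64(-0.1406)), (0.058, np.float64(0.5269), np.float64(-0.1277)), (0.074, np.float64(0.53), np.float64(-0.1148))]
[ 77.5 203.4] [  56  184   46   42 1423] [(0.042, np.float64(0.5156), np.float64(0.2007)), (0.058, np.float64(0.5193), np.float64(0.1903)), (0.074, np.float64(0.5229), np.float64(0.1799))]
[273.8 231.3] [ 256  212   37   39 1117] [(0.042, np.float64(0.4929), np.float64(0.0565)), (0.058, np.float64(0.4981), np.float64(0.0559)), (0.074, np.float64(0.5033), np.float64(0.0554))]
```

Call:
play_rows --pt "0 -0.05 0 0 0 0 0.2" --pt "0 -0.05 0.15 0 0 0 0.2" --pt "0 -0.05 0.3 0 0 0 0.2" --pt "0 -0.05 0.38 0 0 0 0.2" --pt "0 -0.05 0.4 0 0 0 0.2"

```text
clock: 3.17
tcp_pos: [0.4731, 0.1631, 0.0213]
ee_rot: [0.995, 0.104, -0.001, 0.0]
contact_force: [-1.0, -0.7, 0.2]
width: 0.6
grip_force: 0.0
```

```bash
python3 -c "
from h import *
st()"
```

```text
clk 3.17 n 0.4972 t 0.0569 z 0.0213 yaw 11.97 w 52.2 [-0.05  0.46 -0.45  2.08  0.32  0.67 -2.08]
```

Call:
play_rows --pt "0 0 0 0 0 0 -1" --pt "0 0 0 0 0 0 -1" --pt "0 0 0 0 0 0 -1" --pt "0 0 0 0 0 0 -1" --pt "0 0 0 0 0 0 -1"

```text
clock: 3.58
tcp_pos: [0.4745, 0.1633, 0.0229]
ee_rot: [0.995, 0.104, 0.001, -0.0]
contact_force: [-0.5, 0.0, -0.0]
width: 0.304
grip_force: 0.0
```

Call:
play_rows --pt "0 0 -0.05 0 0 0 -1" --pt "0 0 -0.2 0 0 0 -1" --pt "0 0 -0.45 0 0 0 -1" --pt "0 0 -0.7 0 0 0 -1" --pt "0 0 -0.95 0 0 0 -1"

```text
clock: 4.0
tcp_pos: [0.4732, 0.1631, 0.1667]
ee_rot: [0.995, 0.104, -0.0, -0.0]
contact_force: [1.3, -0.3, -0.1]
width: 0.269
grip_force: 30.0
```

```bash
python3 -c "
from h import *
st()"
```

```text
clk 4.00 n 0.4973 t 0.0569 z 0.1667 yaw 11.99 w 23.4 [ 0.04  0.26 -0.54  1.95  0.16  0.98 -1.93]
```

```bash
python3 - <<'E'
from h import *
o=st();ci=camera_info("scene");im=camera("scene")
p=o["tcp_pos"]
q=[proj(ci,[p[0],p[1],p[2]+d])[0] for d in(-.021,0.019,.037)];print(q)
u,v=q[1].astype(int)
c=cv2.resize(im[v-50:v+50,u-60:u+60],None,fx=5,fy=5,interpolation=cv2.INTER_CUBIC);save(c,"s2")
E
```

```text
clk 4.00 n 0.4973 t 0.0569 z 0.1667 yaw 11.99 w 23.4 [ 0.04  0.26 -0.54  1.95  0.16  0.98 -1.93]
[array([325.37106137, 153.12833235]), array([326.80065006, 140.66414   ]), array([327.47564927, 134.77459683])]
```

View pics/s2.png

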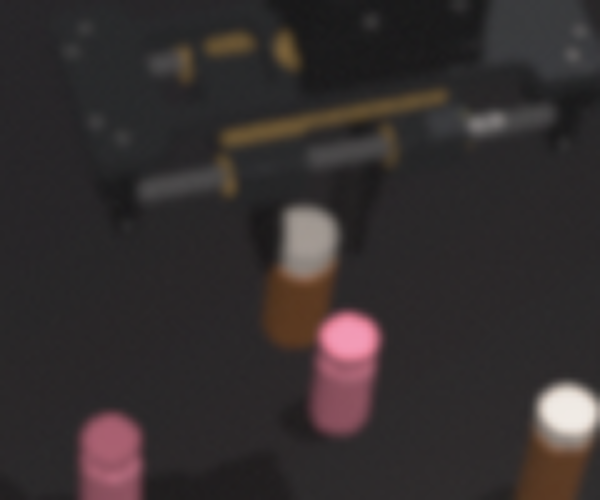

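Call:
play_rows --pt "0.01 0.1 0 0 0 0 -1" --pt "0.02 0.3 0 0 0 0 -1" --pt "0.03 0.5 0 0 0 0 -1" --pt "0.04 0.7 0 0 0 0 -1" --pt "0.05 0.9 0 0 0 0 -1"

```text
clock: 4.47
tcp_pos: [0.5093, 0.0313, 0.1653]
ee_rot: [0.995, 0.104, 0.0, 0.0]
contact_force: [0.9, 0.0, 0.5]
width: 0.266
grip_force: 30.0
```

Call:
play_rows --pt "0.01 0.2 0 0 0 0 -1" --pt "0.01 0.4 0 0 0 0 -1" --pt "0.01 0.6 0 0 0 0 -1" --pt "0.01 0.77 0 0 0 0 -1" --pt "0.01 0.83 0 0 0 0 -1"

```text
clock: 4.88
tcp_pos: [0.5367, -0.0939, 0.1649]
ee_rot: [0.995, 0.101, 0.0, 0.001]
contact_force: [-0.6, -1.2, -0.8]
width: 0.269
grip_force: 30.0
```

```bash
python3 - <<'E'
from h import *
ci=camera_info("scene");o,d=ray(ci,(326.8-60+.8*0+293/5-.0,90+347/5));k=(.4732+.012-o[0])/d[0];print("bottom z then",(o+k*d))
st()
E
```

```text
bottom z then [0.4852     0.16261598 0.14014823]
clk 4.88 n 0.5037 t -0.2078 z 0.1649 yaw 11.61 w 23.4 [ 0.42  0.31 -0.4   1.86  0.15  0.99 -1.41]
```

Call:
play_rows --pt "0.02 -0.02 0 0 0 0 -1" --pt "0.02 -0.02 0.15 0 0 0 -1" --pt "0.02 -0.02 0.3 0 0 0 -1" --pt "0.02 -0.02 0.37 0 0 0 -1" --pt "0.02 -0.02 0.4 0 0 0 -1"

```text
clock: 5.3
tcp_pos: [0.5373, -0.0832, 0.1031]
ee_rot: [0.994, 0.106, -0.002, -0.001]
contact_force: [0.3, -0.1, 0.3]
width: 0.269
grip_force: 30.0
```

```bash
python3 - <<'E'
from h import *
o=st();ci=camera_info("scene");im=camera("scene")
p=o["tcp_pos"];u,v=proj(ci,p)[0].astype(int)
save(cv2.resize(im[v-45:v+55,u-60:u+60],None,fx=5,fy=5,interpolation=cv2.INTER_CUBIC),"s3")
E
```

```text
clk 5.30 n 0.5066 t -0.1974 z 0.1031 yaw 12.12 w 23.4 [ 0.39  0.39 -0.39  1.92  0.19  0.87 -1.46]
```

View pics/s3.png

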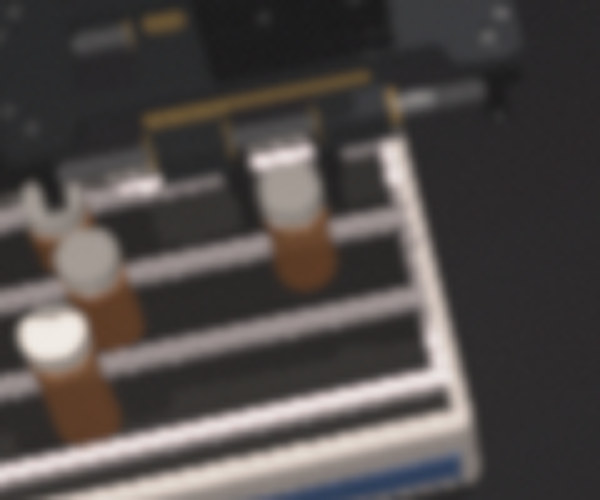

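The crop shows the medium vial upright at about (300,240), over the middle row and clear of the ribs. Lowering slowly.

Call:
play_rows --pt "0 0 0.015 0 0 0 -1" --pt "0 0 0.03 0 0 0 -1" --pt "0 0 0.045 0 0 0 -1" --pt "0 0 0.055 0 0 0 -1" --pt "0 0 0.055 0 0 0 -1"

```text
clock: 5.77
tcp_pos: [0.5388, -0.0854, 0.0966]
ee_rot: [0.995, 0.104, 0.0, 0.0]
contact_force: [-0.3, -0.8, -0.3]
width: 0.273
grip_force: 30.0
```

Call:
play_rows --pt "0 0 0.005 0 0 0 -1" --pt "0 0 0.01 0 0 0 -1" --pt "0 0 0.01 0 0 0 -1"

```text
clock: 6.02
tcp_pos: [0.5387, -0.0854, 0.0949]
ee_rot: [0.995, 0.104, 0.0, 0.0]
contact_force: [0.2, 0.0, 0.2]
width: 0.271
grip_force: 30.0
```

Call:
play_rows --pt "0 0 0.005 0 0 0 -1" --pt "0 0 0.01 0 0 0 -1" --pt "0 0 0.01 0 0 0 -1"

```text
clock: 6.27
tcp_pos: [0.5387, -0.0854, 0.0933]
ee_rot: [0.995, 0.104, -0.0, -0.0]
contact_force: [-0.1, -0.7, -1.1]
width: 0.271
grip_force: 30.0
```

Call:
play_rows --pt "0 0 0.005 0 0 0 -1" --pt "0 0 0.01 0 0 0 -1" --pt "0 0 0.01 0 0 0 -1"

```text
clock: 6.52
tcp_pos: [0.5387, -0.0854, 0.0918]
ee_rot: [0.995, 0.104, -0.0, -0.0]
contact_force: [-0.9, -0.4, -0.6]
width: 0.267
grip_force: 30.0
```

Call:
play_rows --pt "0 0 0.005 0 0 0 -1" --pt "0 0 0.01 0 0 0 -1" --pt "0 0 0.01 0 0 0 -1"

```text
clock: 6.77
tcp_pos: [0.5387, -0.0854, 0.0903]
ee_rot: [0.995, 0.104, -0.0, -0.0]
contact_force: [-0.1, 0.0, -1.2]
width: 0.268
grip_force: 30.0
```

Call:
play_rows --pt "0 0 0.005 0 0 0 -1" --pt "0 0 0.01 0 0 0 -1" --pt "0 0 0.01 0 0 0 -1"

```text
clock: 7.02
tcp_pos: [0.5387, -0.0854, 0.0888]
ee_rot: [0.995, 0.104, -0.0, 0.0]
contact_force: [0.5, -0.7, -0.7]
width: 0.265
grip_force: 30.0
```

Call:
play_rows --pt "0 0 0.005 0 0 0 -1" --pt "0 0 0.01 0 0 0 -1" --pt "0 0 0.01 0 0 0 -1"

```text
clock: 7.27
tcp_pos: [0.5396, -0.0854, 0.0885]
ee_rot: [0.995, 0.104, 0.001, 0.0]
contact_force: [-1.1, 0.1, 6.4]
width: 0.267
grip_force: 30.0
```

Call:
play_rows --pt "0 0 0.005 0 0 0 -1" --pt "0 0 0.01 0 0 0 -1" --pt "0 0 0.01 0 0 0 -1"

```text
clock: 7.52
tcp_pos: [0.5405, -0.0853, 0.0885]
ee_rot: [0.995, 0.104, 0.002, 0.001]
contact_force: [-2.4, 0.2, 13.2]
width: 0.264
grip_force: 30.0
```

Call:
play_rows --pt "0 0 -0.017 0 0 0 -1" --pt "0 0 -0.017 0 0 0 -1" --pt "0 0 -0.017 0 0 0 0.1" --pt "0 0 -0.017 0 0 0 0.1" --pt "0 0 -0.017 0 0 0 0.1"

```text
clock: 7.93
tcp_pos: [0.5384, -0.0854, 0.088]
ee_rot: [0.995, 0.104, -0.0, -0.0]
contact_force: [-0.3, -0.3, -0.3]
width: 0.414
grip_force: 0.0
```

Call:
play_rows --pt "0 0 0 0 0 0 0.1" --pt "0 0 -0.1 0 0 0 0.1" --pt "0 0 -0.3 0 0 0 0.1" --pt "0 0 -0.55 0 0 0 0.1" --pt "0 0 -0.8 0 0 0 0.1"

```text
clock: 8.35
tcp_pos: [0.5379, -0.0852, 0.209]
ee_rot: [0.995, 0.104, -0.001, -0.0]
contact_force: [1.1, -0.3, 0.5]
width: 0.55
grip_force: 0.0
```

```bash
python3 -c "
from h import *
st()"
```

```text
clk 8.35 n 0.5067 t -0.1995 z 0.2090 yaw 11.98 w 47.9 [ 0.42  0.27 -0.41  1.81  0.12  1.09 -1.4 ]
```

Call:
play_rows --pt "0.08 -0.18 0 0 0 0 0.1" --pt "0.17 -0.36 0 0 0 0 0.1" --pt "0.25 -0.54 0 0 0 0 0.1" --pt "0.34 -0.72 0 0 0 0 0.1" --pt "0.42 -0.9 0 0 0 0 0.1"

```text
clock: 8.77
tcp_pos: [0.5726, 0.061, 0.2084]
ee_rot: [0.995, 0.104, 0.0, 0.0]
contact_force: [-0.0, -0.6, -0.0]
width: 0.549
grip_force: 0.0
```

Call:
play_rows --pt "0.1 -0.22 0.13 0 0 0 0.1" --pt "0.2 -0.44 0.27 0 0 0 0.1" --pt "0.31 -0.66 0.4 0 0 0 0.1" --pt "0.41 -0.89 0.55 0 0 0 0.1" --pt "0.41 -0.89 0.55 0 0 0 0.1"

```text
clock: 9.18
tcp_pos: [0.6014, 0.2115, 0.1215]
ee_rot: [0.994, 0.109, -0.003, -0.002]
contact_force: [0.5, 0.1, -0.6]
width: 0.552
grip_force: 0.0
```

Call:
play_rows --pt "0 0 0.1 0 0 0 0.1" --pt "0 0 0.2 0 0 0 0.1" --pt "0 0 0.3 0 0 0 0.1" --pt "0 0 0.3 0 0 0 0.1"

```text
clock: 9.52
tcp_pos: [0.6025, 0.2018, 0.0775]
ee_rot: [0.995, 0.104, -0.003, 0.001]
contact_force: [0.5, -0.1, -0.1]
width: 0.551
grip_force: 0.0
```

```bash
cat > meas.py <<'E'
from h import *
st();ci=camera_info("wrist");im=camera("wrist")
m=(im.min(2)>140).astype(np.uint8)
k,l,s,ce=cv2.connectedComponentsWithStats(m)
for j in range(1,k):
    if 200<s[j,4]<3000 and ce[j][1]<270:
        print(ce[j].round(1),s[j],[(z,(q@N).round(4),(q@T).round(4)) for z in(.042,.074) for q in[onz(ci,ce[j],z-.002)[:2]]])
E
python3 meas.py
```

```text
clk 9.52 n 0.6319 t 0.0667 z 0.0775 yaw 11.98 w 48.0 [-0.07  0.57 -0.45  1.72  0.29  0.93 -2.  ]
[250.4 105.2] [ 235    0   31  196 2748] [(0.042, np.float64(0.7153), np.float64(0.0879)), (0.074, np.float64(0.7138), np.float64(0.0849))]
[ 11.9 174.5] [   0  139   30   71 1570] [(0.042, np.float64(0.6729), np.float64(0.263)), (0.074, np.float64(0.6773), np.float64(0.2355))]
[280.2 226.3] [ 262  207   37   40 1170] [(0.042, np.float64(0.6322), np.float64(0.0694)), (0.074, np.float64(0.6423), np.float64(0.069))]
```

Call:
play_rows --pt "0 -0.018 0.1 0 0 0 0.1" --pt "0 -0.018 0.22 0 0 0 0.1" --pt "0 -0.018 0.34 0 0 0 0.1" --pt "0 -0.018 0.41 0 0 0 0.1" --pt "0 -0.018 0.437 0 0 0 0.1"

```text
clock: 9.98
tcp_pos: [0.6038, 0.2052, 0.0145]
ee_rot: [0.995, 0.104, -0.001, 0.0]
contact_force: [0.3, -0.0, 0.1]
width: 0.552
grip_force: 0.0
```

Call:
play_rows --pt "0 0 0 0 0 0 0.1" --pt "0 0 0 0 0 0 -1" --pt "0 0 0 0 0 0 -1" --pt "0 0 0 0 0 0 -1" --pt "0 0 0 0 0 0 -1"

```text
clock: 10.4
tcp_pos: [0.605, 0.206, 0.0163]
ee_rot: [0.995, 0.104, 0.001, -0.0]
contact_force: [-0.5, 0.8, -0.2]
width: 0.335
grip_force: 0.0
```

Call:
play_rows --pt "0 0 0 0 0 0 -1" --pt "0 0 0 0 0 0 -1" --pt "0 0 0 0 0 0 -1"

```text
clock: 10.65
tcp_pos: [0.6044, 0.2058, 0.0156]
ee_rot: [0.995, 0.104, 0.0, 0.0]
contact_force: [0.3, 0.5, -0.6]
width: 0.104
grip_force: 0.0
```

Call:
play_rows --pt "0 0 -0.05 0 0 0 -1" --pt "0 0 -0.2 0 0 0 -1" --pt "0 0 -0.45 0 0 0 -1" --pt "0 0 -0.7 0 0 0 -1" --pt "0 0 -0.95 0 0 0 -1"

```text
clock: 11.07
tcp_pos: [0.6039, 0.2058, 0.1598]
ee_rot: [0.995, 0.104, -0.0, -0.0]
contact_force: [0.5, 0.3, 0.0]
width: 0.003
grip_force: 0.0
```

```bash
python3 -c "
from h import *
st()"
```

```text
clk 11.07 n 0.6341 t 0.0703 z 0.1598 yaw 11.98 w 0.3 [-0.05  0.48 -0.48  1.64  0.25  1.08 -1.96]
```

The gripper closed on nothing, so I missed the short vial. The medium grip at 23.4 mm also hints at an offset along tool x. One composite look to find out.

```bash
python3 - <<'E'
from h import *
w,s,t=camera("wrist"),camera("scene"),camera("top");np.save("w4",w);np.save("s4",s);np.save("t4",t)
f=lambda x:cv2.resize(x,(400,300),interpolation=cv2.INTER_CUBIC)
save(np.vstack([np.hstack([f(w),f(s[150:270,260:420])]),np.hstack([f(s[160:265,120:260]),f(t[165:270,325:465])])]),"c4")
E
python3 meas.py
```

```text
clk 11.22 n 0.6371 t 0.0710 z 0.1626 yaw 11.96 w 0.9 [-0.05  0.48 -0.48  1.64  0.25  1.07 -1.96]
[39.1  8.9] [   0    0   76   24 1302] [(0.042, np.float64(0.8174), np.float64(0.2894)), (0.074, np.float64(0.8061), np.float64(0.2672))]
[513.5  11.2] [ 422    0  138   35 2414] [(0.042, np.float64(0.8099), np.float64(-0.1354)), (0.074, np.float64(0.7995), np.float64(-0.1145))]
[264.6 103.4] [ 251    6   27  180 1884] [(0.042, np.float64(0.7279), np.float64(0.0877)), (0.074, np.float64(0.7257), np.float64(0.086))]
[285.9 207. ] [272 193  28  29 628] [(0.042, np.float64(0.6319), np.float64(0.0694)), (0.074, np.float64(0.6395), np.float64(0.0695))]
[207.2 233. ] [ 179  213   58   36 1707] [(0.042, np.float64(0.6063), np.float64(0.1473)), (0.074, np.float64(0.6165), np.float64(0.1395))]
[295.  243.1] [284 237  24  12 208] [(0.042, np.float64(0.5951), np.float64(0.0607)), (0.074, np.float64(0.6064), np.float64(0.0616))]
[505.2 256.7] [ 476  238   69   38 1707] [(0.042, np.float64(0.5769), np.float64(-0.1581)), (0.074, np.float64(0.59), np.float64(-0.1349))]
```

View pics/c4.png

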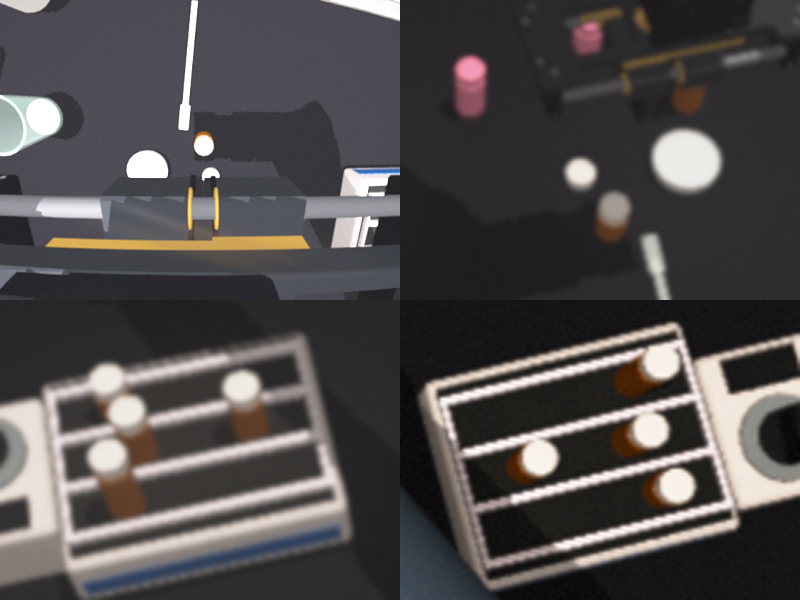

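```bash
python3 - <<'E'
from h import *
o=st();p=o["tcp_pos"];e=R.from_quat(o["ee_rot"]).as_matrix();print(e.round(4))
for n in("wrist","scene","top"):
    ci=camera_info(n);print(n,proj(ci,[p,p-e[:,2]*.019,p-e[:,2]*.07,p-e[:,2]*.12]).round(0).tolist())
w=np.load("w4.npy");s=np.load("s4.npy")
a=cv2.resize(w[170:320,180:380],(400,300),interpolation=cv2.INTER_CUBIC)
q=proj(camera_info("wrist"),p)[0];cv2.circle(a,(int((q[0]-180)*2),int((q[1]-170)*2)),4,(255,0,0),1)
u,v=proj(camera_info("scene"),p)[0];print(u,v)
b=cv2.convertScaleAbs(cv2.resize(s[135:255,280:440],(400,300),interpolation=cv2.INTER_CUBIC),alpha=2)
cv2.circle(b,(int((u-280)*2.5),int((v-135)*2.5)),4,(255,0,0),1)
a=cv2.convertScaleAbs(a,alpha=1.8)
save(np.hstack([a,b]),"c5")
E
```

```text
clk 11.27 n 0.6353 t 0.0703 z 0.1599 yaw 11.96 w 0.4 [-0.05  0.48 -0.48  1.64  0.25  1.07 -1.96]
[[ 9.783e-01  2.072e-01  3.300e-03]
 [ 2.072e-01 -9.783e-01  8.000e-04]
 [ 3.400e-03 -1.000e-04 -1.000e+00]]
wrist [[284.0, 245.0], [284.0, 257.0], [284.0, 305.0], [284.0, 400.0]]
scene [[354.0, 203.0], [355.0, 197.0], [359.0, 181.0], [362.0, 164.0]]
top [[227.0, 186.0], [226.0, 184.0], [222.0, 178.0], [219.0, 172.0]]
353.931555508294 202.5186777798552
```

View pics/c5.png

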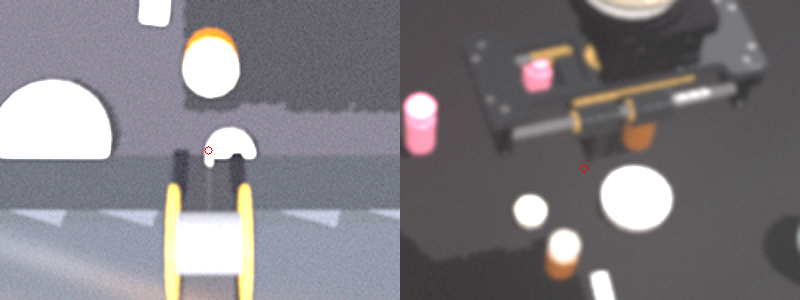

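The left half puts the projected TCP (circle) at the shut fingertips, and the short vial stands undisturbed at about (210,65). The right half agrees to a few mm. That used my last picture, so from here I work from numbers only. Retrying the short vial in stages, measuring the cap on the way down.

Call:
play_rows --pt "-0.02 0 0.15 0 0 0 0.3" --pt "-0.02 0 0.3 0 0 0 0.3" --pt "-0.02 0 0.5 0 0 0 0.3" --pt "-0.02 0 0.6 0 0 0 0.3" --pt "-0.02 0 0.6 0 0 0 0.3"

```text
clock: 11.68
tcp_pos: [0.5973, 0.203, 0.0622]
ee_rot: [0.995, 0.104, -0.005, 0.001]
contact_force: [-0.8, -0.6, 0.9]
width: 0.295
grip_force: 0.0
```

```bash
python3 meas.py
```

```text
clk 11.68 n 0.6270 t 0.0690 z 0.0622 yaw 11.98 w 25.7 [-0.08  0.58 -0.45  1.74  0.3   0.91 -2.01]
[250.6 104.4] [ 235    0   31  194 2882] [(0.042, np.float64(0.7101), np.float64(0.0885)), (0.074, np.float64(0.7086), np.float64(0.0856))]
[  6.7 172.4] [  0 141  18  61 784] [(0.042, np.float64(0.6716), np.float64(0.2555)), (0.074, np.float64(0.6759), np.float64(0.2275))]
[283.3 226. ] [ 264  205   40   43 1334] [(0.042, np.float64(0.6322), np.float64(0.0694)), (0.074, np.float64(0.6424), np.float64(0.0693))]
[176.6 241.2] [145 231  64  19 867] [(0.042, np.float64(0.6221), np.float64(0.1421)), (0.074, np.float64(0.6338), np.float64(0.1311))]
```

Call:
play_rows --pt "0 0 0.1 0 0 0 0.3" --pt "0 0 0.2 0 0 0 0.3" --pt "0 0 0.27 0 0 0 0.3" --pt "0 0 0.3 0 0 0 0.3" --pt "0 0 0.3 0 0 0 0.3"

```text
clock: 12.15
tcp_pos: [0.6009, 0.205, 0.0223]
ee_rot: [0.995, 0.104, -0.001, 0.0]
contact_force: [-0.2, 0.3, 0.2]
width: 0.633
grip_force: 0.0
```

```bash
python3 meas.py; python3 - <<'E'
from h import *
ci=camera_info("wrist");o=telemetry.get_obs();p=o["tcp_pos"];e=R.from_quat(o["ee_rot"]).as_matrix()
print("cap expected px",proj(ci,[.602,.2045,.042]),"tip px L/R (inner pad)",proj(ci,[p+e[:,1]*.028,p-e[:,1]*.028]).round(0).tolist())
im=camera("wrist").astype(int)
am=(im[:,:,0]>im[:,:,2]*1.8)&(im[:,:,0]>90);am[:, :200]=0;am[:,360:]=0;am[275:]=0
ys,xs=np.nonzero(am);print("amber",len(xs),xs.mean() if len(xs) else 0,ys.min() if len(xs) else 0,ys.max() if len(xs) else 0)
E
```

```text
clk 12.15 n 0.6310 t 0.0701 z 0.0223 yaw 11.97 w 55.0 [-0.09  0.63 -0.43  1.76  0.34  0.83 -2.04]
cap expected px [[285.57692604 256.63747513]] tip px L/R (inner pad) [[330.0, 245.0], [238.0, 245.0]]
amber 536 285.1119402985075 216 249
```

Call:
play_rows --pt "0 0 0.05 0 0 0 0.3" --pt "0 0 0.08 0 0 0 0.3" --pt "0 0 0.08 0 0 0 -0.3" --pt "0 0 0.08 0 0 0 -0.3" --pt "0 0 0.08 0 0 0 -0.3"

```text
clock: 12.67
tcp_pos: [0.6015, 0.2052, 0.011]
ee_rot: [0.995, 0.104, 0.0, 0.0]
contact_force: [-0.1, -0.3, 0.6]
width: 0.505
grip_force: 0.0
```

Call:
play_rows --pt "0 0 0 0 0 0 -0.3" --pt "0 0 0 0 0 0 -0.3" --pt "0 0 0 0 0 0 -0.45" --pt "0 0 0 0 0 0 -0.45"

```text
clock: 13.0
tcp_pos: [0.6015, 0.2052, 0.0111]
ee_rot: [0.995, 0.104, 0.0, 0.0]
contact_force: [-0.2, -0.6, -0.1]
width: 0.304
grip_force: 0.0
```

```bash
cat > am.py <<'E'
from h import *
o=st();ci=camera_info("wrist");p=o["tcp_pos"]
print("force",o["contact_force"],o["wrist_torque"],o["grip_force"])
im=camera("wrist").astype(int)
am=(im[:,:,0]>im[:,:,2]*1.8)&(im[:,:,0]>70);am[:, :200]=0;am[:,360:]=0;am[275:]=0
for r in range(180,275,6):
    x=np.flatnonzero(am[r]);w=np.flatnonzero(im[r,200:360].min(1)>130)+200
    print(r,"amber",(x.min(),x.max()) if len(x) else "-","white",(w.min(),w.max()) if len(w) else "-")
E
python3 am.py
```

```text
clk 13.00 n 0.6317 t 0.0702 z 0.0111 yaw 11.96 w 26.4 [-0.1   0.64 -0.42  1.76  0.35  0.81 -2.05]
force [-0.2108832  -0.6447749  -0.11950215] [ 0.03207197 -0.02079392 -0.01313176] 0.003379192639840767
180 amber - white (np.int64(227), np.int64(251))
186 amber - white (np.int64(228), np.int64(251))
192 amber - white (np.int64(227), np.int64(250))
198 amber - white (np.int64(227), np.int64(250))
204 amber - white (np.int64(226), np.int64(249))
210 amber - white (np.int64(226), np.int64(249))
216 amber - white (np.int64(227), np.int64(248))
222 amber (np.int64(279), np.int64(293)) white -
228 amber (np.int64(270), np.int64(301)) white -
234 amber (np.int64(266), np.int64(305)) white -
240 amber (np.int64(265), np.int64(306)) white (np.int64(272), np.int64(298))
246 amber (np.int64(264), np.int64(307)) white (np.int64(266), np.int64(304))
252 amber (np.int64(262), np.int64(263)) white (np.int64(263), np.int64(308))
258 amber - white (np.int64(262), np.int64(309))
264 amber (np.int64(213), np.int64(356)) white (np.int64(261), np.int64(310))
270 amber (np.int64(210), np.int64(358)) white (np.int64(261), np.int64(310))
```

Call:
play_rows --pt "0 0 0 0 0 0 -1" --pt "0 0 0 0 0 0 -1" --pt "0 0 0 0 0 0 -1" --pt "0 0 0 0 0 0 -1"

```text
clock: 13.38
tcp_pos: [0.6015, 0.205, 0.011]
ee_rot: [0.995, 0.104, 0.0, 0.0]
contact_force: [0.5, -1.2, 0.8]
width: 0.253
grip_force: 30.0
```

```bash
python3 am.py
```

```text
clk 13.38 n 0.6316 t 0.0701 z 0.0110 yaw 11.95 w 22.0 [-0.1   0.64 -0.42  1.76  0.35  0.81 -2.05]
force [ 0.47941834 -1.23787336  0.84730495] [-0.08650027  0.04951417  0.00977763] 30.00308632850647
180 amber - white (np.int64(227), np.int64(251))
186 amber - white (np.int64(227), np.int64(250))
192 amber - white (np.int64(227), np.int64(250))
198 amber - white (np.int64(226), np.int64(249))
204 amber - white (np.int64(226), np.int64(249))
210 amber - white (np.int64(226), np.int64(248))
216 amber - white (np.int64(227), np.int64(248))
222 amber (np.int64(278), np.int64(292)) white -
228 amber (np.int64(270), np.int64(301)) white -
234 amber (np.int64(266), np.int64(304)) white -
240 amber (np.int64(264), np.int64(305)) white (np.int64(270), np.int64(297))
246 amber (np.int64(263), np.int64(306)) white (np.int64(265), np.int64(303))
252 amber - white (np.int64(262), np.int64(306))
258 amber - white (np.int64(261), np.int64(307))
264 amber (np.int64(221), np.int64(347)) white (np.int64(261), np.int64(307))
270 amber (np.int64(219), np.int64(349)) white (np.int64(262), np.int64(307))
```

Call:
play_rows --pt "0 0 -0.03 0 0 0 -1" --pt "0 0 -0.08 0 0 0 -1" --pt "0 0 -0.15 0 0 0 -1" --pt "0 0 -0.25 0 0 0 -1" --pt "0 0 -0.3 0 0 0 -1"

```text
clock: 13.85
tcp_pos: [0.6025, 0.206, 0.0585]
ee_rot: [0.995, 0.104, 0.002, -0.001]
contact_force: [0.5, -0.6, -0.0]
width: 0.254
grip_force: 30.0
```

```bash
python3 am.py
```

```text
clk 13.85 n 0.6328 t 0.0708 z 0.0585 yaw 11.97 w 22.1 [-0.08  0.59 -0.45  1.74  0.31  0.89 -2.02]
force [ 0.46015078 -0.56691186 -0.01174151] [0.04067198 0.00046609 0.03613028] 29.99848634004593
180 amber - white (np.int64(238), np.int64(257))
186 amber - white (np.int64(238), np.int64(257))
192 amber - white (np.int64(238), np.int64(256))
198 amber - white (np.int64(237), np.int64(256))
204 amber - white -
210 amber - white -
216 amber - white -
222 amber (np.int64(278), np.int64(292)) white -
228 amber (np.int64(269), np.int64(301)) white -
234 amber (np.int64(266), np.int64(304)) white -
240 amber (np.int64(264), np.int64(305)) white (np.int64(270), np.int64(297))
246 amber (np.int64(263), np.int64(306)) white (np.int64(265), np.int64(303))
252 amber - white (np.int64(262), np.int64(306))
258 amber - white (np.int64(261), np.int64(307))
264 amber (np.int64(221), np.int64(347)) white (np.int64(262), np.int64(307))
270 amber (np.int64(219), np.int64(349)) white (np.int64(262), np.int64(307))
```

Call:
play_rows --pt "0 0 -0.25 0 0 0 -1" --pt "-0.05 0.1 -0.5 0 0 0 -1" --pt "-0.15 0.28 -0.75 0 0 0 -1" --pt "-0.26 0.48 -0.75 0 0 0 -1" --pt "-0.37 0.66 -0.75 0 0 0 -1"

```text
clock: 14.32
tcp_pos: [0.5692, 0.0958, 0.1719]
ee_rot: [0.995, 0.104, 0.003, 0.0]
contact_force: [0.0, -1.6, -0.8]
width: 0.25
grip_force: 30.0
```

Call:
play_rows --pt "-0.11 0.18 0 0 0 0 -1" --pt "-0.22 0.35 0 0 0 0 -1" --pt "-0.33 0.53 0 0 0 0 -1" --pt "-0.44 0.7 0 0 0 0 -1" --pt "-0.55 0.85 0 0 0 0 -1"

```text
clock: 14.73
tcp_pos: [0.5126, -0.047, 0.1687]
ee_rot: [0.995, 0.104, 0.0, 0.0]
contact_force: [0.4, -1.4, -0.0]
width: 0.253
grip_force: 30.0
```

Call:
play_rows --pt "-0.1 0.15 0 0 0 0 -1" --pt "-0.2 0.3 0 0 0 0 -1" --pt "-0.2 0.3 0 0 0 0 -1" --pt "-0.2 0.3 0.05 0 0 0 -1"

```text
clock: 15.07
tcp_pos: [0.4939, -0.097, 0.1621]
ee_rot: [0.995, 0.102, 0.002, 0.001]
contact_force: [0.7, 0.4, -0.7]
width: 0.254
grip_force: 30.0
```

```bash
python3 -c "
from h import *
st()"
```

```text
clk 15.07 n 0.4613 t -0.2015 z 0.1621 yaw 11.74 w 22.1 [ 0.47  0.25 -0.43  1.95  0.13  0.96 -1.38]
```

Call:
play_rows --pt "0.02 0 0.12 0 0 0 -1" --pt "0.02 0 0.26 0 0 0 -1" --pt "0.02 0 0.4 0 0 0 -1" --pt "0.02 0 0.48 0 0 0 -1" --pt "0.02 0 0.52 0 0 0 -1"

```text
clock: 15.48
tcp_pos: [0.4952, -0.0928, 0.0807]
ee_rot: [0.994, 0.105, -0.002, -0.001]
contact_force: [0.4, -0.8, -0.4]
width: 0.256
grip_force: 30.0
```

```bash
python3 - <<'E'
from h import *
st();ci=camera_info("wrist");im=camera("wrist");m=(im.min(2)>130)
p=telemetry.get_obs()["tcp_pos"]
# cap in hand
x=[np.flatnonzero(m[r,240:330])+240 for r in(258,264,268)];print("held cap px",[(a.min(),a.max()) for a in x if len(a)])
t=np.load("t4.npy");ct=camera_info("top")
sub=t.min(2)>175
k,l,s,ce=cv2.connectedComponentsWithStats(cv2.erode(sub.astype(np.uint8),np.ones((3,3))))
for j in range(1,k):
    if 20<s[j,4]<300 and 330<ce[j][0]<440 and 165<ce[j][1]<270:
        print(ce[j].round(1),s[j,2:],[(z,((q@N)-.5065).round(4),((q@T)+.248).round(4)) for z in(.107,.123,.139) for q in[onz(ct,ce[j],z)[:2]]])
E
```

```text
clk 15.48 n 0.4634 t -0.1977 z 0.0807 yaw 12.11 w 22.3 [ 0.44  0.36 -0.41  2.03  0.2   0.79 -1.45]
held cap px [(np.int64(264), np.int64(304)), (np.int64(264), np.int64(305)), (np.int64(264), np.int64(304))]
[416.  185.8] [ 9 10 72] [(0.107, np.float64(0.0473), np.float64(-0.0602)), (0.123, np.float64(0.0453), np.float64(-0.0543)), (0.139, np.float64(0.0434), np.float64(-0.0483))]
[411.8 208.9] [ 9 12 79] [(0.107, np.float64(0.0025), np.float64(-0.0379)), (0.123, np.float64(0.0014), np.float64(-0.0323)), (0.139, np.float64(0.0003), np.float64(-0.0268))]
[373.1 218.9] [11 12 75] [(0.107, np.float64(0.0018), np.float64(0.0457)), (0.123, np.float64(0.0007), np.float64(0.0497)), (0.139, np.float64(-0.0004), np.float64(0.0537))]
[421.3 229.5] [10 10 65] [(0.107, np.float64(-0.0432), np.float64(-0.0445)), (0.123, np.float64(-0.0434), np.float64(-0.0389)), (0.139, np.float64(-0.0437), np.float64(-0.0333))]
```

The medium vial sits at row1 x +0.7 mm, y +50 mm, which is correct. Lowering the short one.

Call:
play_rows --pt "0 0 0.005 0 0 0 -1" --pt "0 0 0.01 0 0 0 -1" --pt "0 0 0.015 0 0 0 -1" --pt "0 0 0.015 0 0 0 -1"

```text
clock: 15.87
tcp_pos: [0.4969, -0.0947, 0.0814]
ee_rot: [0.995, 0.104, 0.001, 0.0]
contact_force: [0.6, -0.0, 0.1]
width: 0.254
grip_force: 30.0
```

Call:
play_rows --pt "0 0 0.005 0 0 0 -1" --pt "0 0 0.01 0 0 0 -1" --pt "0 0 0.01 0 0 0 -1"

```text
clock: 16.12
tcp_pos: [0.4963, -0.0948, 0.0793]
ee_rot: [0.995, 0.104, 0.0, 0.0]
contact_force: [0.2, 0.5, -0.2]
width: 0.253
grip_force: 30.0
```

Call:
play_rows --pt "0 0 0.005 0 0 0 -1" --pt "0 0 0.01 0 0 0 -1" --pt "0 0 0.01 0 0 0 -1"

```text
clock: 16.37
tcp_pos: [0.4961, -0.0947, 0.0775]
ee_rot: [0.995, 0.104, -0.0, -0.0]
contact_force: [0.1, 0.0, 0.0]
width: 0.256
grip_force: 30.0
```

Call:
play_rows --pt "0 0 0.005 0 0 0 -1" --pt "0 0 0.008 0 0 0 -1" --pt "0 0 0.008 0 0 0 -1"

```text
clock: 16.62
tcp_pos: [0.4962, -0.0947, 0.0764]
ee_rot: [0.995, 0.104, -0.0, -0.0]
contact_force: [0.6, 1.0, -0.1]
width: 0.261
grip_force: 30.0
```

Call:
play_rows --pt "0 0 0.004 0 0 0 -1" --pt "0 0 0.006 0 0 0 -1" --pt "0 0 0.006 0 0 0 -1"

```text
clock: 16.87
tcp_pos: [0.4966, -0.0947, 0.0759]
ee_rot: [0.995, 0.104, 0.0, 0.0]
contact_force: [-0.1, 0.8, 2.9]
width: 0.255
grip_force: 30.0
```

Call:
play_rows --pt "0 0 -0.004 0 0 0 -1" --pt "0 0 -0.004 0 0 0 0.1" --pt "0 0 -0.004 0 0 0 0.1" --pt "0 0 -0.004 0 0 0 0.1" --pt "0 0 -0.004 0 0 0 0.1"

```text
clock: 17.28
tcp_pos: [0.4962, -0.0947, 0.0761]
ee_rot: [0.995, 0.104, -0.0, -0.0]
contact_force: [-0.8, 0.8, -0.9]
width: 0.473
grip_force: 0.0
```

Call:
play_rows --pt "0 0 0 0 0 0 0.1" --pt "0 0 -0.1 0 0 0 0.1" --pt "0 0 -0.3 0 0 0 0.1" --pt "0 0 -0.55 0 0 0 0.1" --pt "0 0 -0.8 0 0 0 0.1"

```text
clock: 17.7
tcp_pos: [0.4954, -0.0944, 0.197]
ee_rot: [0.995, 0.104, -0.001, -0.0]
contact_force: [1.0, 0.2, 1.0]
width: 0.551
grip_force: 0.0
```

Call:
play_rows --pt "0.03 -0.2 0 0 0 0 0.2" --pt "0.06 -0.4 0 0 0 0 0.2" --pt "0.09 -0.6 0 0 0 0 0.2" --pt "0.12 -0.8 0 0 0 0 0.2" --pt "0.15 -1 0 0 0 0 0.2"

```text
clock: 18.12
tcp_pos: [0.4868, 0.058, 0.1964]
ee_rot: [0.995, 0.104, 0.0, 0.0]
contact_force: [1.2, -0.4, -0.9]
width: 0.599
grip_force: 0.0
```

Call:
play_rows --pt "0.03 -0.2 0 0 0 0 0.2" --pt "0.06 -0.4 0 0 0 0 0.2" --pt "0.09 -0.6 0 0 0 0 0.2" --pt "0.12 -0.8 0 0 0 0 0.2" --pt "0.15 -1 0 0 0 0 0.2"

```text
clock: 18.53
tcp_pos: [0.4778, 0.2095, 0.1962]
ee_rot: [0.995, 0.104, 0.0, 0.0]
contact_force: [0.5, -0.1, -0.0]
width: 0.597
grip_force: 0.0
```

Call:
play_rows --pt "0.05 -0.2 0.05 0 0 0 0.2" --pt "0.08 -0.4 0.15 0 0 0 0.2" --pt "0.08 -0.52 0.3 0 0 0 0.2" --pt "0.08 -0.52 0.4 0 0 0 0.2" --pt "0.08 -0.52 0.4 0 0 0 0.2"

```text
clock: 18.95
tcp_pos: [0.471, 0.2868, 0.1329]
ee_rot: [0.994, 0.106, -0.003, 0.001]
contact_force: [-0.5, -0.7, -0.4]
width: 0.6
grip_force: 0.0
```

```bash
python3 meas.py
```

```text
clk 18.95 n 0.5219 t 0.1782 z 0.1329 yaw 12.15 w 52.2 [-0.15  0.4  -0.61  1.86  0.27  0.97 -2.23]
[375.3  33.1] [364   0  22  63 939] [(0.042, np.float64(0.6627), np.float64(0.1055)), (0.074, np.float64(0.655), np.float64(0.1136))]
[410.9 142. ] [395 128  32  29 749] [(0.042, np.float64(0.578), np.float64(0.071)), (0.074, np.float64(0.5799), np.float64(0.083))]
[281.3 216.8] [265 199  34  36 953] [(0.042, np.float64(0.5135), np.float64(0.1805)), (0.074, np.float64(0.5226), np.float64(0.1802))]
[482.9 242.8] [459 230  57  32 632] [(0.042, np.float64(0.487), np.float64(-0.006)), (0.074, np.float64(0.499), np.float64(0.0147))]
```

Call:
play_rows --pt "0.004 -0.012 0.15 0 0 0 0.2" --pt "0.004 -0.012 0.35 0 0 0 0.2" --pt "0.004 -0.012 0.55 0 0 0 0.2" --pt "0.004 -0.012 0.65 0 0 0 0.2" --pt "0.004 -0.012 0.68 0 0 0 0.2"

```text
clock: 19.42
tcp_pos: [0.4736, 0.2867, 0.0326]
ee_rot: [0.995, 0.103, -0.001, 0.001]
contact_force: [-0.3, -0.3, 0.1]
width: 0.6
grip_force: 0.0
```

Call:
play_rows --pt "0 0 0 0 0 0 0.2" --pt "0 0 0 0 0 0 -0.4" --pt "0 0 0 0 0 0 -0.4" --pt "0 0 0 0 0 0 -0.4" --pt "0 0 0 0 0 0 -0.4"

```text
clock: 19.83
tcp_pos: [0.4747, 0.2892, 0.0354]
ee_rot: [0.995, 0.104, 0.001, -0.0]
contact_force: [-0.4, 1.0, -0.3]
width: 0.383
grip_force: 0.0
```

```bash
python3 am.py
```

```text
clk 19.83 n 0.5260 t 0.1797 z 0.0354 yaw 11.94 w 33.3 [-0.21  0.53 -0.54  1.94  0.38  0.77 -2.33]
force [-0.40078965  0.96399297 -0.33919022] [-0.06365504  0.00590231  0.03710928] 0.0
180 amber - white (np.int64(299), np.int64(348))
186 amber - white (np.int64(315), np.int64(333))
192 amber - white -
198 amber - white -
204 amber - white -
210 amber - white -
216 amber - white -
222 amber (np.int64(270), np.int64(296)) white -
228 amber (np.int64(267), np.int64(300)) white -
234 amber (np.int64(265), np.int64(301)) white -
240 amber (np.int64(264), np.int64(302)) white -
246 amber (np.int64(263), np.int64(303)) white -
252 amber (np.int64(262), np.int64(304)) white (np.int64(272), np.int64(294))
258 amber (np.int64(260), np.int64(305)) white (np.int64(265), np.int64(301))
264 amber (np.int64(200), np.int64(307)) white (np.int64(263), np.int64(304))
270 amber (np.int64(200), np.int64(359)) white (np.int64(260), np.int64(306))
```

Call:
play_rows --pt "-0.03 0 0.03 0 0 0 -0.2" --pt "-0.05 0 0.035 0 0 0 -0.2" --pt "-0.05 0 0.035 0 0 0 -0.2" --pt "-0.05 0 0.035 0 0 0 -0.2"

```text
clock: 20.22
tcp_pos: [0.4661, 0.2871, 0.0287]
ee_rot: [0.995, 0.104, -0.0, 0.0]
contact_force: [0.6, 0.1, 0.3]
width: 0.396
grip_force: 0.0
```

Call:
play_rows --pt "0 0 0 0 0 0 -1" --pt "0 0 0 0 0 0 -1" --pt "0 0 0 0 0 0 -1" --pt "0 0 0 0 0 0 -1" --pt "0 0 0 0 0 0 -1"

```text
clock: 20.63
tcp_pos: [0.4667, 0.2873, 0.029]
ee_rot: [0.995, 0.104, 0.0, -0.0]
contact_force: [0.7, 0.1, 0.1]
width: 0.276
grip_force: 30.0
```

```bash
python3 am.py
```

```text
clk 20.63 n 0.5178 t 0.1796 z 0.0290 yaw 11.96 w 24.0 [-0.21  0.53 -0.54  1.96  0.39  0.76 -2.34]
force [0.6605662  0.09808399 0.08473173] [ 0.02038227 -0.03658962  0.00074035] 29.996915012598038
180 amber - white -
186 amber - white -
192 amber - white -
198 amber - white -
204 amber - white -
210 amber (np.int64(274), np.int64(293)) white -
216 amber (np.int64(267), np.int64(299)) white -
222 amber (np.int64(265), np.int64(301)) white -
228 amber (np.int64(264), np.int64(303)) white -
234 amber (np.int64(262), np.int64(304)) white -
240 amber (np.int64(261), np.int64(305)) white (np.int64(276), np.int64(291))
246 amber (np.int64(260), np.int64(306)) white (np.int64(267), np.int64(301))
252 amber (np.int64(259), np.int64(308)) white (np.int64(263), np.int64(305))
258 amber - white (np.int64(261), np.int64(307))
264 amber (np.int64(217), np.int64(351)) white (np.int64(259), np.int64(309))
270 amber (np.int64(215), np.int64(353)) white (np.int64(259), np.int64(310))
```

Call:
play_rows --pt "0 0 -0.05 0 0 0 -1" --pt "0 0 -0.2 0 0 0 -1" --pt "0 0 -0.45 0 0 0 -1" --pt "0 0 -0.7 0 0 0 -1" --pt "0 0.05 -0.95 0 0 0 -1"

```text
clock: 21.1
tcp_pos: [0.467, 0.2813, 0.1734]
ee_rot: [0.994, 0.106, -0.0, -0.001]
contact_force: [0.7, 0.4, -0.5]
width: 0.279
grip_force: 30.0
```

Call:
play_rows --pt "0.02 0.15 -0.1 0 0 0 -1" --pt "0.04 0.35 -0.1 0 0 0 -1" --pt "0.06 0.55 -0.1 0 0 0 -1" --pt "0.08 0.75 -0.1 0 0 0 -1" --pt "0.1 0.95 -0.1 0 0 0 -1"

```text
clock: 21.52
tcp_pos: [0.5124, 0.1423, 0.1872]
ee_rot: [0.995, 0.104, 0.0, 0.0]
contact_force: [1.1, 0.2, 0.2]
width: 0.282
grip_force: 30.0
```

Call:
play_rows --pt "0.02 0.2 0 0 0 0 -1" --pt "0.04 0.4 0 0 0 0 -1" --pt "0.06 0.6 0 0 0 0 -1" --pt "0.07 0.8 0 0 0 0 -1" --pt "0.07 1 0 0 0 0 -1"

```text
clock: 21.93
tcp_pos: [0.554, -0.0023, 0.187]
ee_rot: [0.995, 0.104, 0.0, 0.0]
contact_force: [-0.0, 0.3, -0.8]
width: 0.275
grip_force: 30.0
```

Call:
play_rows --pt "0 0.2 0 0 0 0 -1" --pt "0 0.4 0 0 0 0 -1" --pt "0 0.52 0 0 0 0 -1" --pt "0 0.52 0 0 0 0 -1" --pt "0 0.52 0 0 0 0 -1"

```text
clock: 22.35
tcp_pos: [0.5697, -0.0783, 0.1866]
ee_rot: [0.995, 0.103, -0.0, -0.0]
contact_force: [-0.5, 1.2, -1.2]
width: 0.277
grip_force: 30.0
```

```bash
python3 -c "
from h import *
st()"
```

```text
clk 22.35 n 0.5393 t -0.1996 z 0.1866 yaw 11.82 w 24.1 [ 0.44  0.35 -0.48  1.76  0.18  1.07 -1.47]
```

Call:
play_rows --pt "0.029 0 0.12 0 0 0 -1" --pt "0.029 0 0.28 0 0 0 -1" --pt "0.029 0 0.43 0 0 0 -1" --pt "0.029 0 0.52 0 0 0 -1" --pt "0.029 0 0.55 0 0 0 -1"

```text
clock: 22.77
tcp_pos: [0.5721, -0.0742, 0.1018]
ee_rot: [0.994, 0.106, -0.002, -0.001]
contact_force: [1.1, 0.2, -0.3]
width: 0.283
grip_force: 30.0
```

Call:
play_rows --pt "0 0 0 0 0 0 -1" --pt "0 0 0 0 0 0 -1" --pt "0 0 0.01 0 0 0 -1" --pt "0 0 0.02 0 0 0 -1" --pt "0 0 0.02 0 0 0 -1"

```text
clock: 23.18
tcp_pos: [0.5745, -0.0763, 0.1016]
ee_rot: [0.995, 0.104, 0.001, 0.0]
contact_force: [-0.1, 0.4, -1.3]
width: 0.28
grip_force: 30.0
```

```bash
python3 -c "
from h import *
st()"
```

```text
clk 23.18 n 0.5444 t -0.1988 z 0.1016 yaw 11.96 w 24.3 [ 0.41  0.45 -0.46  1.84  0.25  0.9  -1.52]
```

Call:
play_rows --pt "0 0 0.01 0 0 0 -1" --pt "0 0 0.02 0 0 0 -1" --pt "0 0 0.03 0 0 0 -1" --pt "0 0 0.03 0 0 0 -1"

```text
clock: 23.52
tcp_pos: [0.5738, -0.0764, 0.0961]
ee_rot: [0.995, 0.104, -0.0, -0.0]
contact_force: [0.1, -0.6, -0.8]
width: 0.28
grip_force: 30.0
```

Call:
play_rows --pt "0 0 0.005 0 0 0 -1" --pt "0 0 0.01 0 0 0 -1" --pt "0 0 0.01 0 0 0 -1"

```text
clock: 23.77
tcp_pos: [0.574, -0.0764, 0.0947]
ee_rot: [0.995, 0.104, -0.0, -0.0]
contact_force: [-0.6, -0.8, -0.3]
width: 0.277
grip_force: 30.0
```

Call:
play_rows --pt "0 0 0.004 0 0 0 -1" --pt "0 0 0.007 0 0 0 -1" --pt "0 0 0.007 0 0 0 -1"

```text
clock: 24.02
tcp_pos: [0.5742, -0.0763, 0.094]
ee_rot: [0.995, 0.104, 0.0, 0.0]
contact_force: [-0.0, 0.8, 0.3]
width: 0.28
grip_force: 30.0
```

Call:
play_rows --pt "0 0 0.004 0 0 0 -1" --pt "0 0 0.006 0 0 0 -1" --pt "0 0 0.006 0 0 0 -1"

```text
clock: 24.27
tcp_pos: [0.5746, -0.0762, 0.0939]
ee_rot: [0.995, 0.104, 0.001, 0.0]
contact_force: [-1.3, 0.9, 5.6]
width: 0.281
grip_force: 30.0
```

Call:
play_rows --pt "0 0 -0.007 0 0 0 -1" --pt "0 0 -0.007 0 0 0 0.1" --pt "0 0 -0.007 0 0 0 0.1" --pt "0 0 -0.007 0 0 0 0.1" --pt "0 0 -0.007 0 0 0 0.1"

```text
clock: 24.68
tcp_pos: [0.574, -0.0764, 0.0938]
ee_rot: [0.995, 0.104, -0.0, -0.0]
contact_force: [0.0, -0.6, -0.1]
width: 0.492
grip_force: 0.0
```

Call:
play_rows --pt "0 0 0 0 0 0 0.1" --pt "0 0 -0.1 0 0 0 0.1" --pt "0 0 -0.3 0 0 0 0.1" --pt "0 0 -0.55 0 0 0 0.1" --pt "0 0 -0.8 0 0 0 0.1"

```text
clock: 25.1
tcp_pos: [0.5733, -0.0763, 0.2147]
ee_rot: [0.995, 0.104, -0.001, -0.0]
contact_force: [0.5, -0.5, 0.3]
width: 0.548
grip_force: 0.0
```

Call:
play_rows --pt "-0.06 0.15 -0.05 0 0 0 0" --pt "-0.12 0.35 -0.05 0 0 0 0" --pt "-0.18 0.55 -0.05 0 0 0 0" --pt "-0.24 0.75 -0.05 0 0 0 0" --pt "-0.3 0.95 -0.05 0 0 0 0"

```text
clock: 25.52
tcp_pos: [0.5593, -0.2265, 0.2217]
ee_rot: [0.995, 0.104, 0.0, 0.0]
contact_force: [1.0, 0.7, 0.5]
width: 0.501
grip_force: 0.0
```

Call:
play_rows --pt "-0.06 0.2 0 0 0 0 0" --pt "-0.12 0.37 0 0 0 0 0" --pt "-0.12 0.37 0 0 0 0 0" --pt "-0.12 0.37 0 0 0 0 0"

```text
clock: 25.85
tcp_pos: [0.5527, -0.2852, 0.221]
ee_rot: [0.995, 0.102, -0.0, -0.0]
contact_force: [0.4, 1.5, -0.4]
width: 0.503
grip_force: 0.0
```

```bash
cat > chk.py <<'E'
from h import *
st()
t=camera("top");ct=camera_info("top")
k,l,s,ce=cv2.connectedComponentsWithStats(cv2.erode((t.min(2)>175).astype(np.uint8),np.ones((3,3))))
for j in range(1,k):
    if 20<s[j,4]<300 and 180<ce[j][0]<440 and 165<ce[j][1]<300:
        print("top",ce[j].round(1),s[j,2:],[(z,((q@N)-.5065).round(4),((q@T)+.248).round(4)) for z in(.107,.123,.139) for q in[onz(ct,ce[j],z)[:2]]])
s_=camera("scene");cs=camera_info("scene")
k,l,s,ce=cv2.connectedComponentsWithStats(cv2.erode((s_.min(2)>165).astype(np.uint8),np.ones((3,3))))
for j in range(1,k):
    if 20<s[j,4]<300 and 130<ce[j][0]<260 and 150<ce[j][1]<270:
        print("scene",ce[j].round(1),s[j,2:],[(z,((q@N)-.5065).round(4),((q@T)+.248).round(4)) for z in(.107,.123,.139) for q in[onz(cs,ce[j],z)[:2]]])
E
python3 chk.py; python3 - <<'E'
from h import *
ci=camera_info("wrist");im=camera("wrist");np.save("wk",im)
import pickle;pickle.dump(ci,open("wk.pkl","wb"))
c=.4815*N-.398*T
print("knob top px",proj(ci,[c[0],c[1],.109]))
u,v=proj(ci,[c[0],c[1],.109])[0].astype(int)
g=im[v-60:v+60,max(0,u-60):u+60].min(2)
m=(g>100).astype(np.uint8);k,l,s,ce=cv2.connectedComponentsWithStats(m)
for j in range(1,k):
    if s[j,4]>8: print(ce[j]+[max(0,u-60),v-60],s[j,2:])
E
```

```text
clk 25.85 n 0.4779 t -0.3980 z 0.2210 yaw 11.72 w 43.7 [ 0.71  0.39 -0.4   1.62  0.16  1.17 -1.1 ]
top [416.1 185.8] [ 9 10 71] [(0.107, np.float64(0.0471), np.float64(-0.0602)), (0.123, np.float64(0.0452), np.float64(-0.0543)), (0.139, np.float64(0.0433), np.float64(-0.0484))]
top [220.7 190.6] [ 3 12 22] [(0.107, np.float64(0.1347), np.float64(0.3372)), (0.123, np.float64(0.1311), np.float64(0.3358)), (0.139, np.float64(0.1276), np.float64(0.3344))]
top [368.5 198.3] [10 11 83] [(0.107, np.float64(0.0455), np.float64(0.0434)), (0.123, np.float64(0.0436), np.float64(0.0474)), (0.139, np.float64(0.0417), np.float64(0.0514))]
top [412.  209.1] [ 9 12 76] [(0.107, np.float64(0.0021), np.float64(-0.038)), (0.123, np.float64(0.001), np.float64(-0.0325)), (0.139, np.float64(-0.0001), np.float64(-0.027))]
top [373.1 218.9] [11 12 75] [(0.107, np.float64(0.0018), np.float64(0.0457)), (0.123, np.float64(0.0007), np.float64(0.0497)), (0.139, np.float64(-0.0004), np.float64(0.0537))]
top [244.8 223.7] [ 9  8 51] [(0.107, np.float64(0.0554), np.float64(0.3044)), (0.123, np.float64(0.0533), np.f
[... 1483 characters left out ...]
0.0431), np.float64(0.0482))]
scene [157.1 214.1] [11  9 69] [(0.107, np.float64(0.0251), np.float64(-0.0556)), (0.123, np.float64(0.0357), np.float64(-0.0535)), (0.139, np.float64(0.0463), np.float64(-0.0513))]
scene [141.4 222.9] [ 7 15 21] [(0.107, np.float64(0.0378), np.float64(-0.0885)), (0.123, np.float64(0.0482), np.float64(-0.0858)), (0.139, np.float64(0.0585), np.float64(-0.083))]
scene [191.4 242.1] [ 94  22 121] [(0.107, np.float64(0.1056), np.float64(0.0011)), (0.123, np.float64(0.1147), np.float64(0.0022)), (0.139, np.float64(0.1238), np.float64(0.0033))]
knob top px [[287.61103621 201.34104064]]
[272.16319806 188.20516823] [ 104  101 5766]
[285.93939394 212.90909091] [ 3 15 33]
```

All three vials stand in their rows: short at (-44,+50), medium at (+1,+50), tall at (+42,+51) mm. Now the knob; its mark is at px (286,213).

Call:
play_rows --pt "0.024 0 0.15 0 0 0.02 0" --pt "0.024 0 0.3 0 0 0.02 0" --pt "0.024 0 0.45 0 0 0.02 0" --pt "0.024 0 0.55 0 0 0.02 0" --pt "0.024 0 0.55 0 0 0.02 0"

```text
clock: 26.42
tcp_pos: [0.5551, -0.2795, 0.1356]
ee_rot: [0.997, 0.074, -0.003, -0.002]
contact_force: [0.1, 0.6, -0.4]
width: 0.498
grip_force: 0.0
```

```bash
python3 - <<'E'
from h import *
st();ci=camera_info("wrist");im=camera("wrist")
c=.4815*N-.398*T;u,v=proj(ci,[c[0],c[1],.109])[0].astype(int);print(u,v)
a=im[v-40:v+60,u-40:u+40].min(2);m=(a>100).astype(np.uint8);k,l,s,ce=cv2.connectedComponentsWithStats(m)
for j in range(1,k):
    if 8<s[j,4]<300 and s[j,2]<15:
        ys,xs=np.nonzero(l==j);ys=ys+v-40;xs=xs+u-40;f=np.polyfit(ys,xs,1)
        P=[onz(ci,(np.polyval(f,y),y),.109)[:2] for y in(ys.min(),ys.max())];d=P[1]-P[0]
        print(s[j],[(q@N-.5065,q@T+.248) for q in P],"cw",np.arctan2(d@T,-(d@N)))
E
```

```text
clk 26.42 n 0.4815 t -0.3930 z 0.1356 yaw 8.54 w 43.4 [ 0.68  0.47 -0.38  1.71  0.2   1.01 -1.19]
291 231
[ 0  0  5  9 28] [(np.float64(0.00455913330309754), np.float64(-0.12622430140024532)), (np.float64(-0.0007628162934172344), np.float64(-0.1245747584506563))] cw 0.3005608540761588
[74  0  6 11 32] [(np.float64(0.0011630532327298049), np.float64(-0.1754960212175819)), (np.float64(-0.005756324981861072), np.float64(-0.17718388146993064))] cw -0.23925984001616174
```

Call:
play_rows --pt "0 0 0 0 0 0 0" --pt "0 0 0.1 0 0 0 0" --pt "0 0 0.2 0 0 0 0" --pt "0 0 0.3 0 0 0 0" --pt "0 0 0.33 0 0 0 0"

```text
clock: 26.88
tcp_pos: [0.557, -0.2819, 0.0893]
ee_rot: [0.997, 0.073, -0.0, -0.0]
contact_force: [-0.3, -0.2, 0.3]
width: 0.502
grip_force: 0.0
```

```bash
python3 -c "
from h import *
st()"
```

```text
clk 26.88 n 0.4828 t -0.3957 z 0.0893 yaw 8.40 w 43.7 [ 0.67  0.52 -0.37  1.75  0.22  0.92 -1.22]
```

Call:
play_rows --pt "-0.01 0.012 0.02 0 0 0 0" --pt "-0.01 0.012 0.02 0 0 0 -1" --pt "-0.01 0.012 0.02 0 0 0 -1" --pt "-0.01 0.012 0.02 0 0 0 -1" --pt "-0.01 0.012 0.02 0 0 0 -1"

```text
clock: 27.3
tcp_pos: [0.5564, -0.2846, 0.0875]
ee_rot: [0.997, 0.073, 0.001, 0.0]
contact_force: [0.2, 0.2, -0.5]
width: 0.284
grip_force: 0.0
```

Call:
play_rows --pt "0 0 0 0 0 0 -1" --pt "0 0 0 0 0 0 -1" --pt "0 0 0 0 0 0 -1"

```text
clock: 27.55
tcp_pos: [0.5559, -0.2844, 0.0867]
ee_rot: [0.997, 0.073, 0.0, 0.0]
contact_force: [-0.2, -0.8, 0.4]
width: 0.062
grip_force: 0.0
```

```bash
python3 -c "
from h import *
o=st();print(o['contact_force'],o['wrist_torque'],o['grip_force'])"
```

```text
clk 27.55 n 0.4812 t -0.3979 z 0.0867 yaw 8.36 w 5.4 [ 0.67  0.52 -0.36  1.75  0.23  0.91 -1.21]
[-0.18071815 -0.75711969  0.38783551] [ 0.0387674   0.01480538 -0.06662595] 0.0
```

The fingers closed past the 14 mm bar with no contact. The missed short vial was the same, and together with the scene view it suggests the pads sit higher than the reported TCP. Reopening and going lower in small steps, watching the force.

Call:
play_rows --pt "0 0 -0.02 0 0 0 0" --pt "0 0 -0.02 0 0 0 0" --pt "0 0 -0.02 0 0 0 0" --pt "0 0 -0.02 0 0 0 0" --pt "0 0 -0.02 0 0 0 0"

```text
clock: 27.97
tcp_pos: [0.5558, -0.2844, 0.0895]
ee_rot: [0.997, 0.073, 0.0, 0.0]
contact_force: [0.1, -0.0, 0.9]
width: 0.355
grip_force: 0.0
```

Call:
play_rows --pt "0 0 0 0 0 0 0" --pt "0 0 0.02 0 0 0 0" --pt "0 0 0.04 0 0 0 0" --pt "0 0 0.06 0 0 0 0" --pt "0 0 0.07 0 0 0 0"

```text
clock: 28.38
tcp_pos: [0.5554, -0.2842, 0.0783]
ee_rot: [0.997, 0.073, -0.0, -0.0]
contact_force: [0.6, 0.1, -0.3]
width: 0.499
grip_force: 0.0
```

Call:
play_rows --pt "0 0 0 0 0 0 -0.6" --pt "0 0 0 0 0 0 -0.6" --pt "0 0 0 0 0 0 -0.6" --pt "0 0 0 0 0 0 -1" --pt "0 0 0 0 0 0 -1"

```text
clock: 28.8
tcp_pos: [0.5559, -0.2844, 0.0792]
ee_rot: [0.997, 0.073, 0.0, 0.0]
contact_force: [-0.4, 0.5, -0.7]
width: 0.204
grip_force: 0.0
```

```bash
python3 -c "
from h import *
o=st();print(o['contact_force'],o['wrist_torque'],o['grip_force'])"
```

```text
clk 28.80 n 0.4813 t -0.3979 z 0.0792 yaw 8.36 w 17.8 [ 0.67  0.53 -0.36  1.75  0.23  0.9  -1.22]
[-0.3747239   0.52953958 -0.66846015] [-0.00134921  0.06939755  0.02349224] 0.0
```

Call:
play_rows --pt "0 0 0 0 0 0 -1" --pt "0 0 0 0 0 0 -1" --pt "0 0 0 0 0 0 -1"

```text
clock: 29.05
tcp_pos: [0.5559, -0.2841, 0.0792]
ee_rot: [0.997, 0.073, 0.0, -0.0]
contact_force: [-0.2, 0.4, 0.3]
width: 0.135
grip_force: 29.9
```

Call:
play_rows --pt "0 0 0 0 0 0.03 -1" --pt "0 0 0 0 0 0.065 -1" --pt "0 0 0 0 0 0.1 -1" --pt "0 0 0 0 0 0.135 -1" --pt "0 0 0 0 0 0.17 -1"

```text
clock: 29.47
tcp_pos: [0.5558, -0.2842, 0.0792]
ee_rot: [0.981, -0.195, -0.0, 0.0]
contact_force: [-0.2, -0.2, 1.2]
width: 0.134
grip_force: 30.1
```

```bash
python3 -c "
from h import *
o=st();print(o['contact_force'],o['wrist_torque'],o['grip_force'])"
```

```text
clk 29.47 n 0.4811 t -0.3977 z 0.0792 yaw -22.51 w 11.7 [ 0.57  0.51 -0.23  1.76  0.15  0.88 -1.69]
[-0.16737914 -0.23442936  1.19372438] [0.05389999 0.13992494 0.04604069] 30.06595015525818
```

Call:
play_rows --pt "0 0 0 0 0 0.035 -1" --pt "0 0 0 0 0 0.07 -1" --pt "0 0 0 0 0 0.11 -1" --pt "0 0 0 0 0 0.15 -1" --pt "0 0 0 0 0 0.19 -1"

```text
clock: 29.88
tcp_pos: [0.5557, -0.2844, 0.0792]
ee_rot: [0.88, -0.475, 0.0, 0.0]
contact_force: [-0.8, 0.6, -0.0]
width: 0.137
grip_force: 29.9
```

Call:
play_rows --pt "0 0 0 0 0 0 -1" --pt "0 0 0 0 0 0 -1"

```text
clock: 30.05
tcp_pos: [0.5558, -0.2844, 0.0792]
ee_rot: [0.882, -0.47, 0.0, 0.0]
contact_force: [-1.4, 0.3, 1.7]
width: 0.137
grip_force: 29.9
```

```bash
python3 -c "
from h import *
o=st();print(o['contact_force'],o['wrist_torque'],o['grip_force'])"
```

```text
clk 30.05 n 0.4811 t -0.3978 z 0.0792 yaw -56.13 w 12.0 [ 0.47  0.5  -0.09  1.77  0.06  0.87 -2.19]
[-1.35269003  0.34382752  1.65007224] [ 0.14502617  0.22045191 -0.06148079] 29.925094842910767
```

Knob at about 1.2 rad. Releasing, then raising straight up.

Call:
play_rows --pt "0 0 0 0 0 0 -0.2" --pt "0 0 0 0 0 0 -0.2" --pt "0 0 0 0 0 0 -0.2" --pt "0 0 0 0 0 0 -0.2" --pt "0 0 0 0 0 0 -0.2"

```text
clock: 30.47
tcp_pos: [0.5558, -0.2844, 0.0789]
ee_rot: [0.882, -0.472, 0.0, -0.0]
contact_force: [-0.5, 0.5, -0.5]
width: 0.374
grip_force: 0.0
```

Call:
play_rows --pt "0 0 -0.05 0 0 0 -0.2" --pt "0 0 -0.2 0 0 0 -0.2" --pt "0 0 -0.45 0 0 0 -0.2" --pt "0 0 -0.7 0 0 0 -0.2" --pt "0 0 -0.95 0 0 0 -0.2"

```text
clock: 30.88
tcp_pos: [0.5555, -0.2842, 0.2236]
ee_rot: [0.882, -0.472, -0.0, -0.0]
contact_force: [1.2, -0.6, -0.9]
width: 0.401
grip_force: 0.0
```

```bash
python3 - <<'E'
from h import *
o=st();ci=camera_info("wrist");im=camera("wrist")
c=.4815*N-.398*T
# expected mark midpoint for knob angle a (r=15 mm)
for a in(.1,.7,1.0,1.2,1.4):
    q=c+.015*(-np.cos(a)*N+np.sin(a)*T);print(a,proj(ci,[*q,.109])[0].round(0))
u,v=proj(ci,[*c,.109])[0].astype(int);print("axis",u,v)
g=im[v-45:v+45,u-45:u+45].min(2);k,l,s,ce=cv2.connectedComponentsWithStats((g>90).astype(np.uint8))
for j in range(1,k):
    if 8<s[j,4]<400: print("blob",(ce[j]+[u-45,v-45]).round(0),s[j,2:])
E
python3 chk.py | grep -E "top|clk"
```

```text
clk 30.88 n 0.4809 t -0.3976 z 0.2236 yaw -56.31 w 34.9 [ 0.47  0.36 -0.09  1.62  0.04  1.16 -2.18]
0.1 [298. 209.]
0.7 [292. 215.]
1.0 [287. 217.]
1.2 [284. 217.]
1.4 [281. 217.]
axis 284 201
clk 30.93 n 0.4849 t -0.4005 z 0.2328 yaw -56.33 w 34.7 [ 0.47  0.36 -0.09  1.61  0.04  1.16 -2.18]
top [416.  185.8] [ 9 10 72] [(0.107, np.float64(0.0473), np.float64(-0.0602)), (0.123, np.float64(0.0453), np.float64(-0.0543)), (0.139, np.float64(0.0434), np.float64(-0.0483))]
top [220.7 190.7] [ 3 12 23] [(0.107, np.float64(0.1344), np.float64(0.3373)), (0.123, np.float64(0.1308), np.float64(0.3359)), (0.139, np.float64(0.1273), np.float64(0.3345))]
top [368.5 198.3] [10 11 84] [(0.107, np.float64(0.0454), np.float64(0.0433)), (0.123, np.float64(0.0435), np.float64(0.0473)), (0.139, np.float64(0.0416), np.float64(0.0513))]
top [411.9 208.9] [10 12 80] [(0.107, np.float64(0.0024), np.float64(-0.038)), (0.123, np.float64(0.0013), np.float64(-0.0325)), (0.139, np.float64(0.0002), np.float64(-0.0269))]
top [373.  218.9] [11 12 76] [(0.107, np.float64(0.0017), np.float64(0.0459)), (0.123, np.float64(0.0006), np.float64(0.0498)), (0.139, np.float64(-0.0005), np.float64(0.0538))]
top [244.8 223.8] [ 9  8 52] [(0.107, np.float64(0.0552), np.float64(0.3043)), (0.123, np.float64(0.0531), np.float64(0.3035)), (0.139, np.float64(0.051), np.float64(0.3027))]
top [421.3 229.6] [10 10 67] [(0.107, np.float64(-0.0433), np.float64(-0.0446)), (0.123, np.float64(-0.0436), np.float64(-0.039)), (0.139, np.float64(-0.0439), np.float64(-0.0334))]
top [377.4 241. ] [10  9 65] [(0.107, np.float64(-0.0443), np.float64(0.0495)), (0.123, np.float64(-0.0446), np.float64(0.0534)), (0.139, np.float64(-0.0448), np.float64(0.0573))]
```

```bash
python3 - <<'E'
from h import *
o=st();ci=camera_info("wrist");im=camera("wrist");c=.4815*N-.398*T
u,v=proj(ci,[*c,.109])[0].astype(int);print(u,v)
g=im[v-35:v+35,u-35:u+35].min(2).astype(np.uint8)
th=cv2.morphologyEx(g,cv2.MORPH_TOPHAT,np.ones((9,9)))
k,l,s,ce=cv2.connectedComponentsWithStats((th>25).astype(np.uint8))
for j in range(1,k):
    if s[j,4]>5: print("bright",(ce[j]+[u-35,v-35]).round(1),s[j,2:],th[l==j].max())
# long axis of the black bar
P=[]
for a in np.arange(0,1.5,.1):
    vals=[]
    for r in np.arange(.016,.0205,.001):
        q=c+r*(-np.cos(a)*N+np.sin(a)*T);x,y=proj(ci,[*q,.109])[0].round().astype(int);vals.append(int(im[y,x].min()))
    P.append((round(a,1),vals))
print(P)
E
```

```text
clk 31.03 n 0.4832 t -0.3993 z 0.2263 yaw -56.32 w 34.6 [ 0.47  0.36 -0.09  1.62  0.04  1.15 -2.18]
286 204
bright [256.  181.7] [ 19  35 224] 95
bright [283.9 169.6] [ 6  3 11] 55
bright [293.2 169.3] [ 8  2 11] 57
bright [307.6 170.1] [ 7  4 19] 105
bright [301.6 177.2] [ 4  4 10] 31
bright [316.3 208.5] [ 15  42 214] 89
bright [285.8 215.9] [ 6 19 93] 199
bright [271.2 228. ] [ 21  15 157] 59
bright [254.  237.3] [ 9  3 18] 163
[(np.float64(0.0), [76, 134, 151, 153, 148]), (np.float64(0.1), [100, 131, 152, 153, 148]), (np.float64(0.2), [123, 147, 152, 153, 152]), (np.float64(0.3), [146, 146, 152, 152, 151]), (np.float64(0.4), [145, 154, 153, 154, 151]), (np.float64(0.5), [148, 157, 153, 149, 149]), (np.float64(0.6), [155, 154, 150, 155, 155]), (np.float64(0.7), [142, 156, 151, 153, 154]), (np.float64(0.8), [108, 113, 147, 141, 152]), (np.float64(0.9), [36, 61, 66, 74, 130]), (np.float64(1.0), [28, 29, 22, 30, 68]), (np.float64(1.1), [106, 101, 99, 77, 81]), (np.float64(1.2), [225, 226, 215, 175, 126]), (np.float64(1.3), [194, 197, 194, 110, 108]), (np.float64(1.4), [67, 65, 64, 67, 58])]
```

The mark reads about 1.2 rad, so the knob is past the detent. The arm is clear.

```bash
python3 -c "
from h import *
print(sign_off())"
```

```text
the job is handed in; nothing more can be done
None
```

The three vials stand upright in their matching rows (short in row0, medium in row1, tall in row2), and the knob was turned to about 1.2 rad and released; the job was handed in at about 31 s, after one missed grasp each on the short vial and the knob, neither of which disturbed anything.

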